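# Load a filter slide under the spring clamp and tug-test it

### The arm

A 7-joint arm with a two-finger parallel gripper is mounted at the origin on the work surface. World frame = base frame: x ahead of the robot, y to its left, z up, the work surface at z = 0. Lengths are in m, angles in rad, forces in N, time in s.
With the tool pointing down it reaches from about 0.425 to 0.925 m from the base axis. Payload 6.8 kg.
Tool frame: the origin (TCP) lies midway between the tips of the shut fingers; the grasp point (between the pads) lies 19 mm behind it (bot.pinch_z is the distance from the TCP to the grasp point, in m); x points along the fingers, y is the direction in which the jaws open and shut, and the axes are right-handed (so a half turn about x gives the same grasp; the last joint's range is limited). The gripper opens to 85 mm and grips with 20 to 120 N. Pads are 22 mm wide; open, the fingers measure 114 mm over their backs; the gripper's body (76 mm by 85 mm) begins 54 mm behind the grasp point. The pads swing forward as they close: fully open they stand 13 mm farther back than shut.
Start: joints at [-1.328, 0.477, 0.022, 1.555, -0.011, 1.109, -0.083], TCP at [0.232, 0.634, 0.231] pointing down, gripper open.
Joint ranges: [-2.96, 2.96], [-0.34, 2.1], [-1.41, 1.46], [0.24, 2.44], [-1.37, 4.51], [0.17, 1.92], [-2.96, 2.96]. Speed limits (rad/s): [2.39, 2.39, 3.14, 3.14, 3.14, 3.14, 3.14].

### API

Orientations are given as a unit quaternion [w, x, y, z].
In Python, from station import bot gives the robot as it stands. The module is installed in compiled form; this text tells all that it offers.
- The arm moves only by the tool step_arm, never from a script. Its argument "plan" is a list of rows, each a list of 6 numbers: the shift along the tool's x, y, z in units of 40 mm (1.0 is 40 mm), then the turn, a rotation vector about the tool's x, y, z in units of 360 degrees (1.0 is 360 degrees). In form: [[dx, dy, dz, ax, ay, az], ...]. A call has 1 to 8 rows; each row shifts and turns the commanded pose from where the row before left it, along the tool's axes as they then stand; what a row does not reach is not made up. A row lasts 1/8 s, in which the tool goes at most 62.5 mm and 10.7 degrees, less where a joint would pass 70% of its speed; a pose out of reach is approached as far as the arm can. A call with a number of a shift or a turn outside -1 to 1 is refused whole. A call with a gripper value outside its range is refused whole. "fingers" is the closure, from -1 (fully open) to 1 (shut), set as the call begins (left out, the last holds). The fingers move at their own pace and stop on an object; "force" is the grip in N (left out, the last holds). Time passes only in rows, so rows that do not move let the fingers close. It gives the time, the measured TCP pose, the force and the opening at its end, in the units of the state.
- bot.get_obs(): the state, without advancing time (a new reading comes with each control period).
- bot.read_camera(name): name is "scene" or "side" or "wrist"; returns (picture, depth): 480x640x3 uint8, red, green, blue; 480x640 float32, m along the optical axis (not along the pixel's ray), 0 where there is no reading.
- bot.camera_model(name): a dict with "mtx" (3x3 intrinsics, pixels), "origin" and "rotation" of the camera in the world; the wrist camera has in their place "T_tool_cam" (4x4, takes a point from camera to tool coordinates, whose origin is the TCP and whose axes are the tool frame's). Camera axes: x right, y up, looking along -z (the intrinsics and any distortion apply to the point x, -y, -z); pixel columns grow to the right and rows downward; lengths in m; the calibration is good to about 2 mm. A picture is of the moment at which its call begins: read the wrist's pose just before it. camera_model takes no time and is no camera call.
- bot.hand_in(): hands the job in, once; it reports no verdict.
The state is a dict: "t": time; "q": joint angles; "joint_vel": joint speeds; "joint_torque": joint torques, N m; "eef_pos": TCP position; "tool_rot": TCP orientation; "contact_force": force on the tool from outside, world axes, zero at the start; "torque": the same for the moment, N m; "gripper_width": opening from 0.0 (shut) to 1.0 (fully open).
Only numpy, scipy, OpenCV 4.12 (cv2) and the standard library are available. Lean on these libraries where they do the work, as an engineer would, in place of code of your own. Each camera call takes 0.05 s, during which the arm holds its last target.

### The job

Push the yellow wedge under one end of the spring clamp's cross bar so that it props the red arm open, let go of it, and slide the green-windowed filter slide along the middle lane, window end first, under the raised bar until it presses gently and squarely against the brass stop. Then draw the wedge out and lay it upright on the table so that the arm clamps the slide. Last, prove that the slide holds: pull its sprung white tab straight back with about 5 N without dragging the slide off the stop, and let go; leave the other things on the table alone.

Things in the scene. Friction and masses are not known exactly. Their poses are not given: they have to be found in the camera images.
- clamp: Black spring clamp stage fixed to the table, 230 x 220 mm, flat bed 30 mm high (x -120 to +110, y -110 to +110 mm). Origin at table level, +x is the push-in direction; the open front is at -x. Middle lane for the slide: y = 0 (white lines at +-32 mm). Yellow lanes for the wedge at y = +85 and -85 mm: either may be used.
- clamp_arm (a joint): Angle of the sprung arm (rad); hinge along the clamp's y at x = +90 mm, 60 mm above the table. 0 = shut; about 10 mm of bar lift per 0.1 rad. A spring pushes it shut: about 5 N at the bar when shut, 7 N at 0.2 rad. About 0.05 when clamping the slide, about 0.15 when propped on the wedge's flat top.
- stop: Brass end stop, 50 mm wide, 14 mm high, fixed on the bed in the middle lane under the arm. Its place along the lane differs each time (face 37 to 53 mm in clamp x). Axes as the clamp's; origin at bed level, at the middle of the face that the slide's nose meets. Not to be rammed: keep well under 30 N.
- slide_grip (a point): Middle of the white grip tab of the slide with the GREEN window, at the height to grip, tab at rest. Tab 30 mm long (x), 16 mm thick (y), standing 36 mm above the plate. This point is 22 mm above the plate's top face, 32 mm above its underside; +x points to the nose (window end), 95 mm ahead; the tail is 35 mm behind.
- slide_nose (a point): Middle of the slide's nose end face (5 mm above its underside), same axes as slide_grip.
- wedge_grip (a point): Middle of the black grip block on the yellow wedge, at the height to grip: 42 mm above the underside, 14 mm below the block's top, 22 mm above the flat. Block 32 mm long (x), 16 mm thick (y). +x points to the thin nose (4 mm thick), 110 mm ahead; a ramp 58 mm long rises from it to a flat 20 mm high, 52 to 16 mm ahead of this point.
- slide: The filter slide: grey plate 130 x 60 x 10 mm, about 160 g, flat on the table at the start; origin at the centre of its underside, +x to the nose (green window end).
- wedge: The wedge, 130 x 28 mm, about 150 g; origin at the centre of its underside (45 mm ahead of the grip block), +x to the nose. With its flat under the bar it stays put by itself; pushing it in or pulling it out takes about 5 to 20 N.
- spare: Another slide with an AMBER window, not to be moved.
- driver: Red screwdriver, 190 mm, not to be moved.
- tin: Jar, 60 mm across and 70 mm high, not to be moved.
- tray: Blue tray, 110 x 150 x 35 mm, not to be moved.
- mirror_a: Mirror on a post, 150 mm high, not to be moved.
- mirror_b: Green optic on a post, 150 mm high, not to be moved.
- bar_mid (a point): Centre of the clamp's round steel cross bar on the red sprung arm: 12 mm thick, along the clamp's y from -103 to +103 mm, at clamp x = -10 mm. Shut, its underside is 5 mm above the bed. It rises with the arm.
- slide_tab (a joint): How far (m) the slide's white tab is pulled back (towards the tail) along the plate against its spring: 0 at rest, 0.012 at its end. Pushed forward it is rigid; pulled back it starts to move at 2 N and takes 0.4 N more per mm: 5 N at 0.0075 (a red mark shows in front of it), 6.8 N at the end. It springs back when let go.

How it is judged:
On the way, in this order (a step that is already met when the one before it is completed fails the run):
1. the wedge props the arm open by itself, let go (value of joint clamp_arm above 0.11 rad and contact force between wedge and clamp_arm above 2 N and contact force between the fingers and wedge below 0.1 N and contact force between the arm and clamp_arm below 0.1 N), for 0.2 s.
2. the slide presses against the stop under the bar while the wedge holds the arm open (x of slide_nose in the frame of stop above -0.0025 m and y of slide_nose in the frame of stop between -0.008 and 0.008 m and angle between the x axis of slide and the x axis of clamp, either way round below 0.09 rad and value of joint clamp_arm above 0.11 rad and contact force between wedge and clamp_arm above 2 N and contact force between slide and stop above 1.5 N), for 0.02 s.
3. the wedge is out and the arm clamps the slide (contact force between clamp_arm and slide above 2.5 N and contact force between wedge and clamp_arm below 0.05 N and contact force between the fingers and slide below 0.1 N and x of slide_nose in the frame of stop above -0.003 m), for 0.2 s.
4. the tab is pulled back with 4 N or more while the slide stays clamped at the stop (value of joint slide_tab above 0.005 m and contact force between clamp_arm and slide above 2.5 N and x of slide_nose in the frame of stop above -0.004 m and contact force between wedge and clamp_arm below 0.05 N), for 0.1 s.
At the end, for the whole second after the job is handed in: The green-windowed slide lies flat in the clamp, its nose within 4 mm of the brass stop, within 8 mm of the lane's middle and 0.09 rad of square, pressed by the arm's bar (over 2.5 N, arm at 0.03 to 0.08 rad), its tab sprung back; the wedge lies upright and still on the table, off the clamp (x of slide_nose in the frame of stop above -0.004 m and y of slide_nose in the frame of stop between -0.008 and 0.008 m and angle between the x axis of slide and the x axis of clamp, either way round below 0.09 rad and angle between slide's own z axis and vertical below 0.06 rad and contact force between clamp_arm and slide above 2.5 N and value of joint clamp_arm between 0.03 and 0.08 rad and height (world z) of wedge below 0.006 m and angle between wedge's own z axis and vertical below 0.1 rad and linear speed of each of wedge, slide below 0.02 m/s and value of joint slide_tab below 0.002 m); the robot touches nothing.
It fails at once if a bystander was moved by more than 25 mm (distance of any of spare, driver, tin, tray, mirror_a, mirror_b from where it was at the start of the episode above 0.025 m).
It fails at once if the slide was rammed against the stop with over 30 N (contact force between slide and stop above 30 N).
It also fails if it takes over 72 s, if anything falls off the work surface, if the arm or the gripper's body presses on something with over 40 N, if the wrist force passes 120 N, or if a joint passes its speed limit or range.

## Working session

There is one attempt and no reset: what is moved stays moved. The work goes in short steps, Python scripts to look and compute and a tool call to move; the robot and the scene stay as the last step left them, time stands still between calls to the robot, and variables do not carry over. Pictures are saved under pics/ and viewed, and the job is handed in when it is done.

Besides the shell and the picture viewer there is one more tool, called as name([rows], argument=value, ...), one row to a line, values as JSON. step_arm: Moves the arm, as the interface text tells. Shifts and turns lie within -1 to 1; 1 stands for 40 mm of shift or 360 degrees of turn. Its arguments: {"type":"object","properties":{"plan":{"type":"array"},"fingers":{"type":"number"},"force":{"type":"number"}},"required":["plan"]}

```bash
mkdir -p pics; ls
python3 - <<'E'
from station import bot
import cv2,numpy as np
print(bot.get_obs()); print(bot.pinch_z)
for n in ["scene","side","wrist"]:
    o=bot.get_obs()
    p,d=bot.read_camera(n)
    cv2.imwrite(f"pics/{n}0.png",cv2.cvtColor(p,cv2.COLOR_RGB2BGR)); np.savez(f"{n}0.npz",p=p,d=d,pos=o["eef_pos"],rot=o["tool_rot"])
    print(n,bot.camera_model(n), (d>0).mean())
E
```

```text
pics
{'t': 0.0, 'q': array([-1.32809837,  0.47780681,  0.02229751,  1.55644303, -0.0114959 ,
        1.10928601, -0.08309026]), 'joint_vel': array([-0.00237433, -0.00242577, -0.00032793, -0.00048642, -0.00142344,
       -0.00027329,  0.00075665]), 'joint_torque': array([-8.40138346e-04, -5.96447933e+01,  1.60758700e+00, -2.81190777e+01,
        1.24991246e-02,  9.52859817e-03, -1.95204825e-05]), 'eef_pos': array([0.23175057, 0.63334565, 0.23032395]), 'tool_rot': array([ 0.69619152,  0.12272806,  0.69633192, -0.12400425]), 'contact_force': array([-0.34401078, -0.12695954,  0.09554791]), 'torque': array([ 0.05220843, -0.0049339 ,  0.01827972]), 'gripper_width': 0.9987803003372713}
0.0187
scene {'mtx': array([[482.9329945 ,   0.        , 315.60087039],
       [  0.        , 482.9329945 , 239.41433052],
       [  0.        ,   0.        ,   1.        ]]), 'origin': array([ 1.08886912, -0.65811904,  0.72985813]), 'rotation': array([0.8489951 , 0.41569351, 0.1541067 , 0.28750193])} 0.9961295572916666
side {'mtx': array([[442.01383288,   0.        , 325.33095951],
       [  0.        , 442.01383288, 235.33692968],
       [  0.        ,   0.        ,   1.        ]]), 'origin': array([0.53684494, 0.85506571, 0.59423108]), 'rotation': array([-0.02766637, -0.00824336,  0.49138796,  0.87046223])} 0.99609375
wrist {'mtx': array([[376.12311019,   0.        , 321.49967858],
       [  0.        , 376.12311019, 238.94842814],
       [  0.        ,   0.        ,   1.        ]]), 'T_tool_cam': array([[-3.48375286e-04,  2.87519981e-01, -9.57774576e-01,
        -1.44194994e-01],
       [ 9.99999923e-01, -7.21553647e-05, -3.85394828e-04,
         1.17919519e-03],
       [-1.79917287e-04, -9.57774637e-01, -2.87519934e-01,
        -7.36910172e-02],
       [ 0.00000000e+00,  0.00000000e+00,  0.00000000e+00,
         1.00000000e+00]])} 0.9959440104166667
```

View pics/scene0.png

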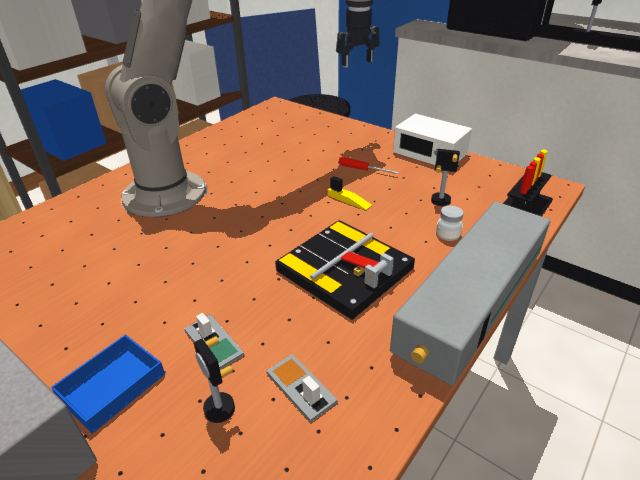

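View pics/side0.png

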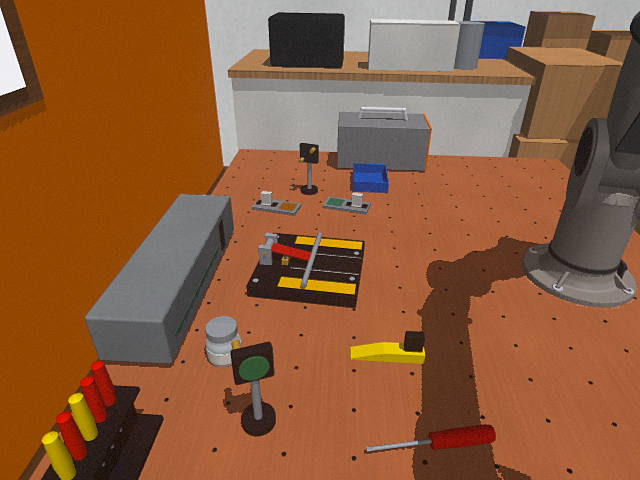

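View pics/wrist0.png

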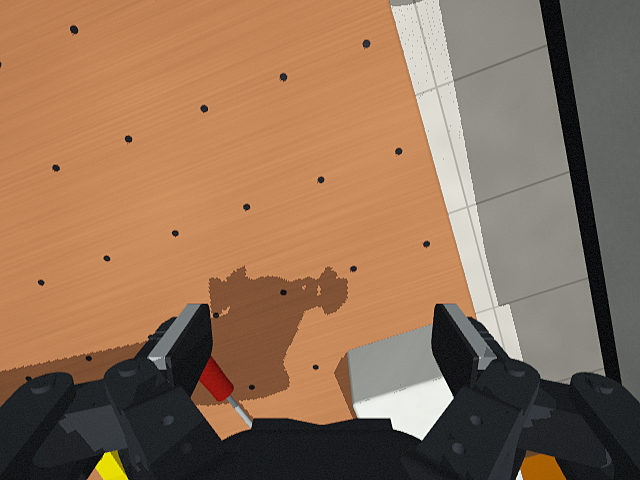

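```bash
cat > h.py <<'E'
import numpy as np,cv2
from scipy.spatial.transform import Rotation as R
from station import bot
def quat(q): return R.from_quat([q[1],q[2],q[3],q[0]])
def campose(n,pos=None,rot=None):
    m=bot.camera_model(n)
    if n!="wrist": return m["mtx"],quat(m["rotation"]).as_matrix(),np.array(m["origin"])
    T=m["T_tool_cam"];Rt=quat(rot).as_matrix()
    return m["mtx"],Rt@T[:3,:3],Rt@T[:3,3]+pos
def rays(n,uv,pos=None,rot=None):
    K,Rm,o=campose(n,pos,rot); uv=np.atleast_2d(np.asarray(uv,float))
    c=np.c_[(uv[:,0]-K[0,2])/K[0,0],-(uv[:,1]-K[1,2])/K[1,1],-np.ones(len(uv))]
    return o,c@Rm.T
def plane(n,uv,z,pos=None,rot=None):
    o,d=rays(n,uv,pos,rot); return o+d*((z-o[2])/d[:,2])[:,None]
def cloud(n,d,pos=None,rot=None):
    v,u=np.mgrid[0:480,0:640]; o,r=rays(n,np.c_[u.ravel(),v.ravel()],pos,rot)
    return (o+r*d.ravel()[:,None]).reshape(480,640,3)
def proj(n,X,pos=None,rot=None):
    K,Rm,o=campose(n,pos,rot); c=(np.atleast_2d(X)-o)@Rm
    return np.c_[K[0,0]*c[:,0]/-c[:,2]+K[0,2],K[1,1]*c[:,1]/c[:,2]+K[1,2]]
def snap(n,name):
    o=bot.get_obs(); p,d=bot.read_camera(n)
    cv2.imwrite(f"pics/{name}.png",cv2.cvtColor(p,cv2.COLOR_RGB2BGR))
    np.savez(f"{name}.npz",p=p,d=d,pos=o["eef_pos"],rot=o["tool_rot"]); return p,d,o
def load(name):
    z=np.load(f"{name}.npz"); return z["p"],z["d"],z["pos"],z["rot"]
E
python3 - <<'E'
from h import *
for n in ["scene","side"]:
    p,d,_,_=load(n+"0"); P=cloud(n,d); Z=P[...,2]
    hsv=cv2.cvtColor(p,cv2.COLOR_RGB2HSV)
    inb=(P[...,0]>0.2)&(P[...,0]<1.0)&(abs(P[...,1])<0.6)
    print(n,"table z",np.median(Z[(Z<0.01)&(Z>-0.01)&inb]), np.std(Z[(Z<0.01)&(Z>-0.01)&inb]))
    H,S,V=[hsv[...,i].astype(int) for i in range(3)]
    def rep(nm,m):
        m=m&inb; nl,L,st,c=cv2.connectedComponentsWithStats(m.astype(np.uint8))
        for i in range(1,nl):
            if st[i,4]>60:
                q=P[L==i]; r=cv2.minAreaRect(q[:,:2].astype(np.float32)*1000)
                print(n,nm,st[i,:5],"med",q.mean(0).round(3),"zmax",np.percentile(q[:,2],95).round(3),"rect",[np.round(x,1) for x in r])
    rep("yellow",(H>22)&(H<35)&(S>150)&(V>100)&(Z>-0.01))
    rep("green",(H>60)&(H<90)&(S>60)&(Z<0.03)&(Z>-0.005))
    rep("white",(S<40)&(V>160)&(Z>0.005)&(Z<0.08))
    rep("dark",(V<60)&(Z>0.015)&(Z<0.045))
    rep("grey",(S<70)&(Z>0.004)&(Z<0.02))
    rep("red",((H<6)|(H>174))&(S>170)&(Z>0.01))
E
```

```text
scene table z -0.0005572245919227559 0.0022699315076533384
scene yellow [539 150   8  27  61] med [0.854 0.567 0.127] zmax 0.152 rect [array([853.1, 567.4]), array([17.2, 13. ]), np.float64(37.1)]
scene yellow [328 188  44  22 424] med [0.455 0.275 0.012] zmax 0.02 rect [array([450.2, 278.7]), array([132.4,  35.8]), np.float64(2.1)]
scene yellow [330 222  35  20 297] med [0.553 0.126 0.029] zmax 0.031 rect [array([552.2, 127. ]), array([38.3, 86.1]), np.float64(85.4)]
scene yellow [365 240  24  15 173] med [0.644 0.117 0.029] zmax 0.032 rect [array([643.9, 116.7]), array([38.6, 45.5]), np.float64(86.0)]
scene yellow [279 254  38  26 387] med [ 0.537 -0.044  0.03 ] zmax 0.032 rect [array([540.6, -43.5]), array([ 36.3, 101.3]), np.float64(82.6)]
scene yellow [315 276  26  17 227] med [ 0.628 -0.052  0.03 ] zmax 0.032 rect [array([627.7, -51.9]), array([34.8, 48. ]), np.float64(81.0)]
scene green [209 338  29  25 359] med [ 0.566 -0.302  0.01 ] zmax 0.012 rect [array([ 564.6, -302.7]), array([41.5, 45.2]), np.float64(76.3)]
scene white [394 130  27  30 140] med [0.438 0.597 0.029] zmax 
[... 6074 characters left out ...]
]), np.float64(90.0)]
side grey [366 439  66  13 286] med [0.448 0.465 0.015] zmax 0.017 rect [array([446.7, 464.8]), array([94.3,  7. ]), np.float64(11.5)]
side red [272 243  39  18 364] med [0.653 0.033 0.052] zmax 0.061 rect [array([653.4,   8.5]), array([83.3, 88.5]), np.float64(84.9)]
side red [  80  361   37   62 1299] med [0.846 0.486 0.122] zmax 0.152 rect [array([848.5, 483.1]), array([18.1, 42.5]), np.float64(0.1)]
side red [ 56 411  32  50 790] med [0.846 0.55  0.122] zmax 0.152 rect [array([859.7, 543.4]), array([17. , 40.7]), np.float64(69.2)]
side red [ 429  425   67   24 1143] med [0.355 0.45  0.021] zmax 0.026 rect [array([354.1, 446.4]), array([94.5, 24.6]), np.float64(9.7)]
```

Run:
```python
import cv2
a=cv2.imread("pics/scene0.png");b=cv2.imread("pics/side0.png")
cv2.imwrite("pics/c1.png",cv2.resize(a[170:370,180:430],None,fx=3.2,fy=3,interpolation=cv2.INTER_CUBIC)[:600,:800])
cv2.imwrite("pics/c2.png",cv2.resize(b[180:380,235:435],None,fx=3,fy=3,interpolation=cv2.INTER_CUBIC))
```

```text
(no output)
```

View pics/c1.png

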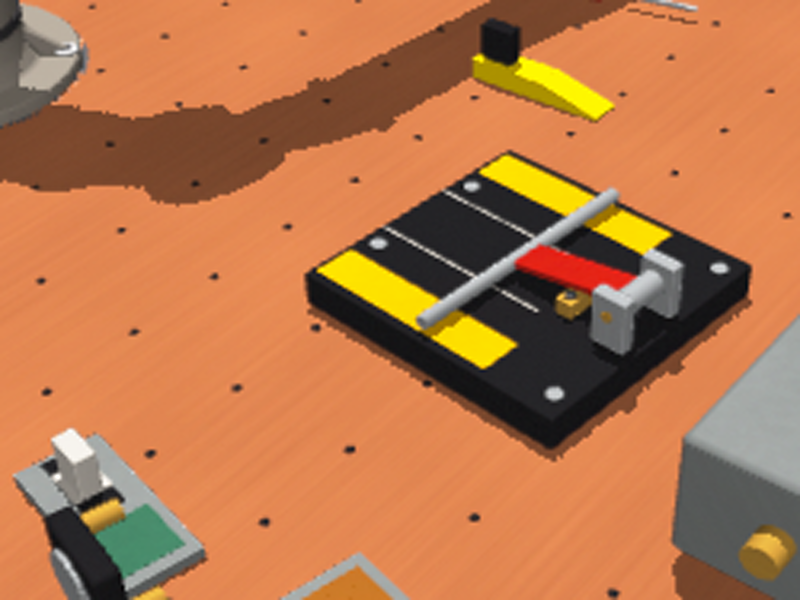

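View pics/c2.png

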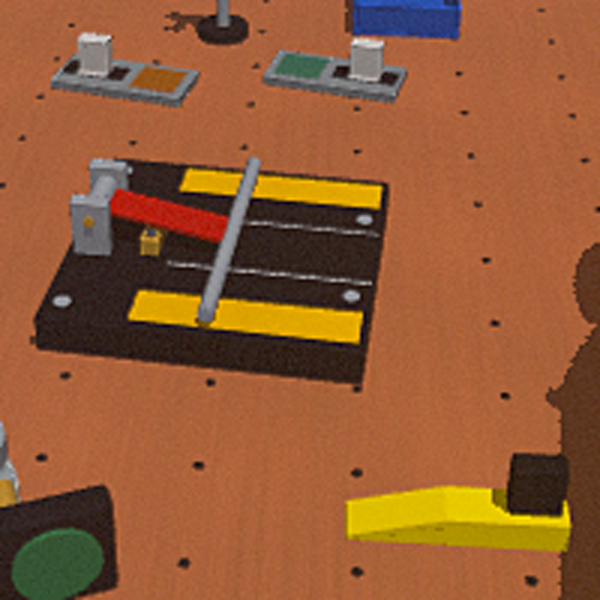

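```bash
cat >> h.py <<'E'
def to(target,yaw=None,off=0.0):
    """print shift (in units, tool frame) and turn to reach TCP target with tool x down, tool z at yaw"""
    o=bot.get_obs(); Rt=quat(o["tool_rot"]); p=np.array(o["eef_pos"])
    if yaw is not None:
        c,s=np.cos(yaw),np.sin(yaw); D=np.array([[0,-s,c],[0,c,s],[-1,0,0]],float)
        rv=(Rt.inv()*R.from_matrix(D)).as_rotvec()/(2*np.pi)
        print("turn units",rv.round(4)); sh2=D.T@(np.array(target)-p)/0.04
        print("shift units after turn",sh2.round(3))
    print("shift units now",(Rt.inv().apply(np.array(target)-p)/0.04).round(3))
    print("t",o["t"],"pos",p.round(4),"F",np.round(o["contact_force"],2),"w",round(o["gripper_width"],3),"yaw deg",np.degrees(np.arctan2(*Rt.as_matrix()[[1,0],2])).round(2))
E
python3 - <<'E'
from h import *
print(quat(bot.get_obs()["tool_rot"]).as_matrix().round(3))
to([0.47,0.275,0.23],0.0)
E
```

```text
[[-0.     0.344  0.939]
 [-0.001  0.939 -0.344]
 [-1.    -0.001  0.   ]]
turn units [-0.0558 -0.      0.0002]
shift units after turn [ 0.014 -8.962  5.954]
shift units now [ 0.023 -6.37   8.672]
t 0.15 pos [0.2318 0.6335 0.2305] F [-1.36  0.14 -0.58] w 0.999 yaw deg -20.1
```

step_arm([
  [0,0,0,-0.028,0,0],
  [0,0,0,-0.028,0,0],
  [0,-0.8,0.5,0,0,0],
  [0,-0.9,0.6,0,0,0],
  [0,-0.9,0.6,0,0,0],
  [0,-0.9,0.6,0,0,0],
  [0,-0.9,0.6,0,0,0],
  [0,-0.9,0.6,0,0,0],
], fingers=-1)

```text
t: 1.15
eef_pos: [0.3728, 0.4206, 0.2312]
tool_rot: [0.707, -0.0, 0.707, 0.0]
contact_force: [0.4, 0.6, 0.6]
gripper_width: 1.001
```

step_arm([
  [0,-0.9,0.6,0,0,0],
  [0,-0.9,0.6,0,0,0],
  [0,-0.9,0.6,0,0,0],
  [0,-0.9,0.6,0,0,0],
  [0,0,0,0,0,0],
  [0,0,0,0,0,0],
])

```text
t: 1.9
eef_pos: [0.4679, 0.2786, 0.2312]
tool_rot: [0.707, -0.0, 0.707, 0.001]
contact_force: [-0.4, 0.6, -0.1]
gripper_width: 0.997
```

Run:
```python
from h import *
snap("wrist","w1"); to([0.47,0.275,0.23],0.0)
```

```text
turn units [ 0.0004 -0.0001 -0.0001]
shift units after turn [ 0.029 -0.105  0.06 ]
shift units now [ 0.029 -0.105  0.06 ]
t 1.95 pos [0.4676 0.2792 0.2311] F [-0.38  0.06  0.16] w 1.0 yaw deg 0.15
```

View pics/w1.png

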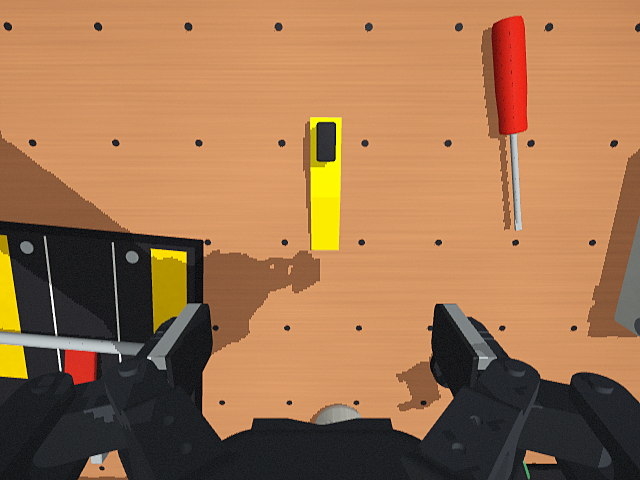

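Run:
```python
from h import *
p,d,pos,rot=load("w1"); hsv=cv2.cvtColor(p,cv2.COLOR_RGB2HSV)
sub=np.zeros((480,640),bool); sub[100:260,295:355]=True
yel=(cv2.inRange(hsv,(20,150,80),(38,255,255))>0)&sub
blk=(hsv[...,2]<70)&sub; 
nl,L,st,c=cv2.connectedComponentsWithStats(blk.astype(np.uint8)); i=1+np.argmax(st[1:,4]); blk=L==i; print(st[i])
P=cloud("wrist",d,pos,rot)
q=P[blk]; print("blk z",np.percentile(q[:,2],[5,50,95]).round(3)); t=q[q[:,2]>0.05]; print("top",t.mean(0).round(4),[np.round(x,1) for x in cv2.minAreaRect((t[:,:2]*1000).astype(np.float32))])
for vr in [(120,124),(165,190),(190,205),(210,245)]:
    a=[]
    for v in range(*vr):
        u=np.where((yel|blk)[v])[0]; a.append((v,u.min(),u.max()))
    a=np.array(a); print(vr,a[[0,-1]].tolist(), (a[:,1].mean()+a[:,2].mean())/2)
# edge rays: right edge/left edge at flat (z .02) and nose
u=np.where(yel)[1];v=np.where(yel)[0]; print(u.min(),u.max(),v.min(),v.max())
f=P[yel]
ft=f[f[:,2]>0.0175]; print("flat rect",[np.round(x,1) for x in cv2.minAreaRect((ft[:,:2]*1000).astype(np.float32))])
print("all rect",[np.round(x,1) for x in cv2.minAreaRect((f[:,:2]*1000).astype(np.float32))])
print("nose line", plane("wrist",[[312,249],[339,249]],0.004,pos,rot).round(4), "tail", plane("wrist",[[310,117],[341,117]],0.02,pos,rot).round(4))
```

```text
[317 122  19  39 721]
blk z [0.056 0.057 0.059]
top [0.4063 0.2834 0.0578] [array([406.6, 283.7]), array([14.8, 30.3]), np.float64(89.9)]
(120, 124) [[120, 310, 341], [123, 310, 341]] 325.5
(165, 190) [[165, 310, 340], [189, 310, 340]] 325.0
(190, 205) [[190, 310, 340], [204, 311, 339]] 324.73333333333335
(210, 245) [[210, 311, 339], [244, 311, 338]] 324.74285714285713
310 341 117 250
flat rect [array([432.7, 283.4]), array([91.9, 28. ]), np.float64(0.0)]
all rect [array([452.7, 283.6]), array([ 30., 132.]), np.float64(89.6)]
nose line [[0.517  0.2703 0.004 ]
 [0.517  0.2983 0.004 ]] tail [[0.3868 0.2696 0.02  ]
 [0.3868 0.2975 0.02  ]]
```

Run:
```python
from h import *
for n,f in [("scene","scene0"),("side","side0"),("wrist","w1")]:
    p,d,pos,rot=load(f); P=cloud(n,d,pos,rot); x,y,z=P[...,0],P[...,1],P[...,2]
    m=(z>0.02)&(z<0.04)&(x>0.47)&(x<0.76)&(y>-0.12)&(y<0.18)
    nl,L,st,c=cv2.connectedComponentsWithStats(m.astype(np.uint8)); 
    q=P[m&(st[L][...,4]>150)][:,:2]*1000
    r=cv2.minAreaRect(q.astype(np.float32)); print(n,len(q),[np.round(a,1) for a in r])
    hsv=cv2.cvtColor(p,cv2.COLOR_RGB2HSV); ye=(cv2.inRange(hsv,(20,150,80),(38,255,255))>0)&m
    nl,L,st,c=cv2.connectedComponentsWithStats(ye.astype(np.uint8))
    for i in range(1,nl):
        if st[i,4]>100: print("  yel",[np.round(a,1) for a in cv2.minAreaRect((P[L==i][:,:2]*1000).astype(np.float32))])
    # steel bar
    b=(hsv[...,1]<60)&(hsv[...,2]>80)&(z>0.038)&(z<0.056)&(x>0.53)&(x<0.66)&(y>-0.12)&(y<0.18)
    q=P[b]
    if len(q)>50:
        l=cv2.fitLine((q[:,:2]*1000).astype(np.float32),cv2.DIST_HUBER,0,.01,.01).ravel(); print("  bar dir deg",np.degrees(np.arctan(l[0]/l[1])).round(2),"at",l[2:], "y range",np.percentile(q[:,1],[1,99]).round(3),"z",np.median(q[:,2]).round(4))
    s=(cv2.inRange(hsv,(15,100,60),(24,255,255))>0)&(z>0.03)&(z<0.055)&(x>0.6)&(x<0.7)&(y>-0.05)&(y<0.1)
    if s.sum()>5: print("  brass",s.sum(),P[s].mean(0).round(4),P[s].min(0).round(4),P[s].max(0).round(4), np.argwhere(s).min(0),np.argwhere(s).max(0))
```

```text
scene 5617 [array([609.7,  34.4]), array([223.8, 232.3]), np.float64(84.6)]
  yel [array([550.7, 126.4]), array([40.7, 89.3]), np.float64(84.5)]
  yel [array([639.7, 118.3]), array([42. , 57.3]), np.float64(84.3)]
  yel [array([570.7, -46.4]), array([ 38.8, 163.6]), np.float64(84.0)]
  bar dir deg 5.28 at [605.94385   24.956032] y range [-0.066  0.134] z 0.0444
  brass 96 [0.6533 0.0097 0.0371] [ 0.6001 -0.0493  0.03  ] [0.669  0.0999 0.0458] [240 319] [287 379]
side 5197 [array([610.5,  36.4]), array([224.6, 229.2]), np.float64(84.5)]
  yel [array([630.6, -51.3]), array([38.8, 47.1]), np.float64(88.3)]
  yel [array([543.8, -44.3]), array([ 42.2, 101.6]), np.float64(85.5)]
  yel [array([589.5, 122.1]), array([ 39.9, 161. ]), np.float64(84.1)]
  bar dir deg 5.59 at [606.1749    51.480648] y range [-0.061  0.14 ] z 0.0454
  brass 95 [0.6524 0.0228 0.036 ] [ 0.6093 -0.0492  0.0301] [0.6739 0.0997 0.0454] [240 281] [277 313]
wrist 22094 [array([597. ,  42.2]), array([214.4, 204.8]), np.float64(84.7)]
  yel [array([546.4, -29.3]), array([ 24.2, 106.3]), np.float64(79.3)]
  yel [array([553.8, 128.1]), array([35.3, 92. ]), np.float64(84.7)]
  yel [array([633.1, -47. ]), array([30.4, 42.3]), np.float64(82.5)]
  bar dir deg 5.51 at [601.0837   29.61729] y range [-0.037  0.097] z 0.0469
  brass 28 [ 0.6343 -0.0367  0.0314] [ 0.6121 -0.049   0.0302] [ 0.6549 -0.0311  0.0329] [344   6] [378  27]
```

step_arm([
  [0.9,0.1,-1,0,0,0],
  [1,0,-0.52,0,0,0],
  [1,0,0,0,0,0],
  [1,0,0,0,0,0],
  [0,0,0,0,0,0],
  [0,0,0,0,0,0],
])

```text
t: 2.7
eef_pos: [0.4078, 0.2832, 0.0764]
tool_rot: [0.707, -0.0, 0.707, 0.001]
contact_force: [-0.3, 0.6, -0.3]
gripper_width: 1.002
```

Run:
```python
from h import *
to([0.4068,0.2836,0.0245],0.0);
```

```text
turn units [ 0.0004  0.0001 -0.0002]
shift units after turn [ 1.297  0.009 -0.025]
shift units now [ 1.297  0.007 -0.026]
t 2.7 pos [0.4078 0.2832 0.0764] F [-0.25  0.57 -0.28] w 1.002 yaw deg 0.13
```

step_arm([
  [0.8,0,0,0,0,0],
  [0.5,0,0,0,0,0],
  [0,0,0,0,0,0],
])

```text
t: 3.08
eef_pos: [0.4077, 0.2826, 0.0239]
tool_rot: [0.707, -0.0, 0.707, 0.001]
contact_force: [-0.1, 0.8, 0.4]
gripper_width: 0.999
```

step_arm([
  [0,0,0,0,0,0],
  [0,0,0,0,0,0],
  [0,0,0,0,0,0],
  [0,0,0,0,0,0],
  [0,0,0,0,0,0],
  [0,0,0,0,0,0],
], fingers=1, force=80)

```text
t: 3.82
eef_pos: [0.4078, 0.2823, 0.0238]
tool_rot: [0.707, -0.0, 0.707, 0.001]
contact_force: [-0.9, -1.1, 5.6]
gripper_width: 0.171
```

Run:
```python
from h import *
y=-0.095; c,s=np.cos(y),np.sin(y); C=np.array([.615,.035])
def cl(x,yy,z): 
    return [C[0]+c*x-s*yy,C[1]+s*x+c*yy,z]
print(cl(-150,85,0)[:0], )
a=cl(-.15,.085,.024+.06); print(a); to(a,y)
snap("side","s1")
```

```text
[]
[np.float64(0.47373922542065056), np.float64(0.13384530117937946), 0.08399999999999999]
turn units [ 0.0153  0.0001 -0.0001]
shift units after turn [-1.504 -3.539  1.994]
shift units now [-1.505 -3.713  1.646]
t 3.825 pos [0.4078 0.2823 0.0238] F [-0.9  -1.08  5.6 ] w 0.171 yaw deg 0.05
```

View pics/s1.png

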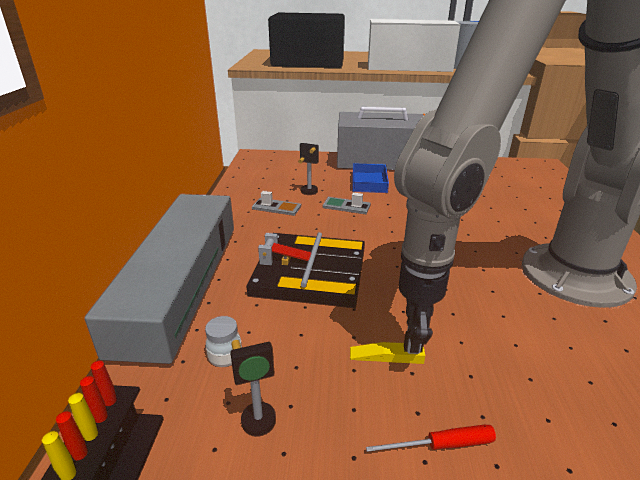

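step_arm([
  [-0.8,0,0,0,0,0],
  [-0.8,0,0,0.0151,0,0],
  [0,-0.7,0.4,0,0,0],
  [0,-0.7,0.4,0,0,0],
  [0,-0.7,0.4,0,0,0],
  [0,-0.7,0.4,0,0,0],
  [0,-0.7,0.4,0,0,0],
  [0,0,0,0,0,0],
])

```text
t: 4.88
eef_pos: [0.4747, 0.1323, 0.0872]
tool_rot: [0.706, 0.034, 0.706, -0.035]
contact_force: [0.5, -0.0, -1.7]
gripper_width: 0.176
```

```bash
cat >> h.py <<'E'
CY=-0.095; CC=np.array([.615,.035])
def cl(x,y,z):
    c,s=np.cos(CY),np.sin(CY); return [CC[0]+c*x-s*y,CC[1]+s*x+c*y,z]
def incl(P):
    P=np.atleast_2d(P); c,s=np.cos(CY),np.sin(CY); d=P[:,:2]-CC
    return np.c_[c*d[:,0]+s*d[:,1],-s*d[:,0]+c*d[:,1],P[:,2]]
E
python3 - <<'E'
from h import *
to(cl(-.15,.085,.06),CY); p,d,o=snap("wrist","w2"); snap("side","s2"); 
cv2.imwrite("pics/s2c.png",cv2.resize(cv2.cvtColor(p,cv2.COLOR_RGB2BGR),None,fx=1,fy=1))
E
```

```text
turn units [-0.0006  0.      0.0002]
shift units after turn [ 0.68   0.036 -0.028]
shift units now [ 0.68   0.037 -0.028]
t 4.875 pos [0.4747 0.1323 0.0872] F [ 0.47 -0.03 -1.74] w 0.176 yaw deg -5.66
```

View pics/w2.png

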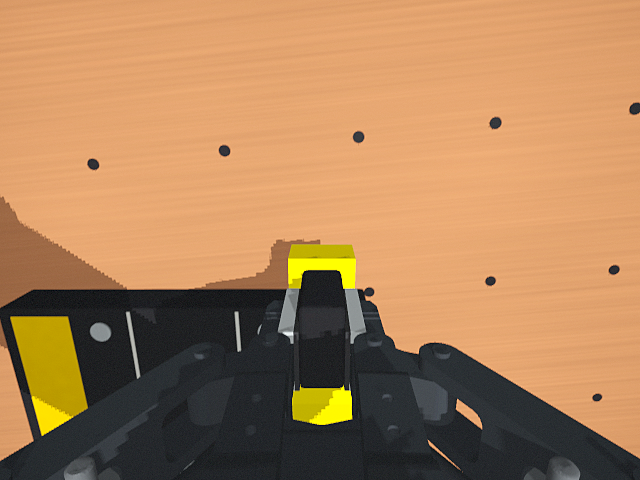

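View pics/s2.png

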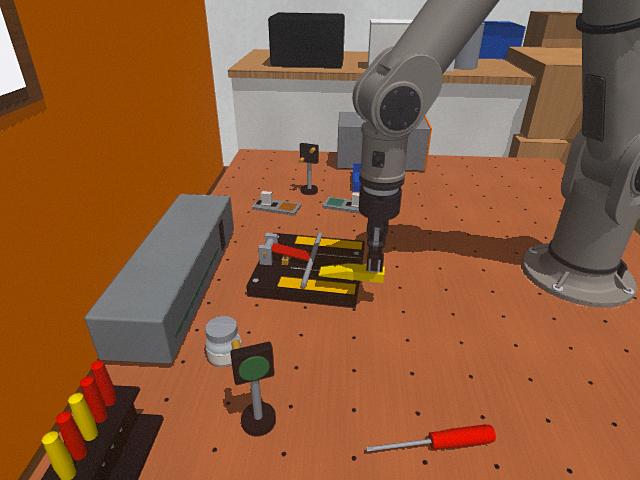

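Run:
```python
from h import *
p,d,_,_=load("s2"); P=cloud("side",d); hsv=cv2.cvtColor(p,cv2.COLOR_RGB2HSV)
m=(cv2.inRange(hsv,(20,150,60),(38,255,255))>0)&(P[...,2]>0.05)&(P[...,0]<0.7)&(P[...,0]>.4)&(P[...,1]<.25)
q=incl(P[m])*1000; print(len(q),q[:,0].min(),q[:,0].max())
for a in range(-190,-30,10):
    s=q[(q[:,0]>a)&(q[:,0]<a+10)]
    if len(s)>3: print(a,len(s),"z hi/lo",np.percentile(s[:,2],[3,97]).round(1),"y",np.percentile(s[:,1],[3,97]).round(1))
```

```text
850 -169.6334405730272 99.2992964109454
-170 68 z hi/lo [64.2 90.6] y [ 73.8 100.5]
-160 49 z hi/lo [64.7 84.5] y [ 94.6 100.8]
-150 49 z hi/lo [64.3 83.5] y [ 93.3 100.3]
-140 63 z hi/lo [66.2 84.2] y [ 74.5 100.4]
-130 81 z hi/lo [64.6 84.2] y [ 73.  100.3]
-120 82 z hi/lo [64.6 84.1] y [ 70.9 100.1]
-110 81 z hi/lo [64.9 84.6] y [ 72.5 100.6]
-100 74 z hi/lo [65.3 83.2] y [72.2 99.8]
-90 71 z hi/lo [64.  81.2] y [72.3 99.6]
-80 64 z hi/lo [64.1 78.5] y [72.4 99.5]
-70 60 z hi/lo [64.1 75.4] y [70.8 99.9]
-60 53 z hi/lo [64.2 72.7] y [71.3 99.4]
-50 45 z hi/lo [63.6 70.3] y [72.3 98.7]
```

step_arm([
  [0.4,0,0,0,0.0025,0],
  [0.35,0,0,0,0,0],
  [0,0,0,0,0,0],
  [0.03,0,0,0,0,0],
  [0,0,0,0,0,0],
])

```text
t: 5.6
eef_pos: [0.4735, 0.1352, 0.056]
tool_rot: [0.701, 0.033, 0.712, -0.033]
contact_force: [0.5, -0.7, -1.0]
gripper_width: 0.176
```

Run:
```python
from h import *
to(cl(-.15,.085,.055),CY)
```

```text
turn units [ 0.0002 -0.0026  0.    ]
shift units after turn [ 0.026 -0.033  0.008]
shift units now [ 0.026 -0.033  0.009]
t 5.6 pos [0.4735 0.1352 0.056 ] F [ 0.47 -0.66 -1.03] w 0.176 yaw deg -5.37
```

step_arm([
  [0.02,0,0,0,0,0],
  [0,0,0,0,0,0],
  [0,0,0,0,0,0],
])

```text
t: 5.98
eef_pos: [0.4738, 0.1352, 0.0554]
tool_rot: [0.701, 0.033, 0.712, -0.033]
contact_force: [-0.4, -0.7, -0.3]
gripper_width: 0.176
```

step_arm([
  [0.02,0,0,0,0,0],
  [0,0,0,0,0,0],
  [0,0,0,0,0,0],
])

```text
t: 6.35
eef_pos: [0.4737, 0.1353, 0.0548]
tool_rot: [0.701, 0.033, 0.712, -0.033]
contact_force: [-2.9, -0.3, 6.0]
gripper_width: 0.175
```

Run:
```python
from h import *
p,d,o=snap("side","s3"); P=cloud("side",d); hsv=cv2.cvtColor(p,cv2.COLOR_RGB2HSV)
m=(cv2.inRange(hsv,(20,150,60),(38,255,255))>0)&(P[...,2]>0.02)&(P[...,0]<0.65)&(P[...,0]>.4)&(P[...,1]<.25)&(P[...,1]>.05)
q=incl(P[m])*1000
for a in range(-180,0,10):
    s=q[(q[:,0]>a)&(q[:,0]<a+10)]
    if len(s)>3: print(a,len(s),"z",np.percentile(s[:,2],[3,97]).round(1),"y",np.percentile(s[:,1],[3,97]).round(1))
to(cl(-.15,.085,.055),CY); print(o["torque"])
cv2.imwrite("pics/s3c.png",cv2.resize(cv2.cvtColor(p,cv2.COLOR_RGB2BGR)[220:320,240:400],None,fx=5,fy=5,interpolation=cv2.INTER_CUBIC))
```

```text
-180 4 z [35.3 52. ] y [87.7 99.6]
-170 69 z [31.5 60.4] y [ 75.9 101.4]
-160 49 z [30.2 51.1] y [ 94.4 101.3]
-150 46 z [32.4 51.1] y [ 96.1 101.5]
-140 65 z [31.4 51.5] y [ 75.3 100.8]
-130 79 z [32.7 51.6] y [ 73.2 101.4]
-120 84 z [31.  51.5] y [ 59.  101.8]
-110 86 z [30.6 52.3] y [ 73.7 101.9]
-100 81 z [29.8 50.8] y [ 73.3 101.9]
-90 77 z [29.  48.4] y [ 55.6 101.2]
-80 69 z [29.5 46. ] y [ 73.5 102. ]
-70 66 z [29.6 42.7] y [ 56.5 100.8]
-60 59 z [29.6 39.4] y [ 61.2 103.1]
-50 53 z [28.7 36. ] y [ 60.6 101.1]
-40 54 z [28.3 31.5] y [ 68.5 101.5]
-30 48 z [27.7 32.3] y [ 68.6 101. ]
-20 43 z [28.3 31.9] y [ 67.4 101.5]
-10 12 z [28.3 31.8] y [ 91.8 100.7]
turn units [ 0.0002 -0.0025 -0.    ]
shift units after turn [-0.005 -0.037  0.005]
shift units now [-0.005 -0.037  0.005]
t 6.4 pos [0.4737 0.1353 0.0548] F [-3.74 -0.98  5.16] w 0.178 yaw deg -5.37
[-0.12919729  0.20704017 -0.07675589]
```

View pics/s3c.png

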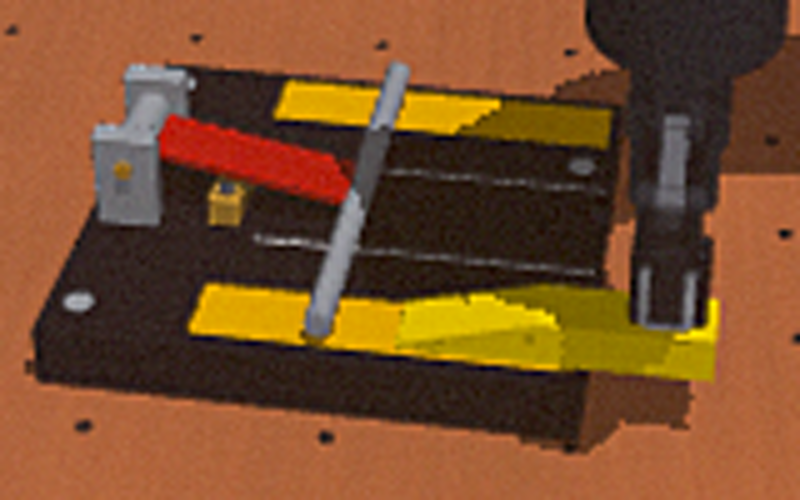

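step_arm([
  [-0.005,-0.02,0.25,0,0,0],
  [-0.005,-0.02,0.25,0,0,0],
  [-0.005,0,0.25,0,0,0],
  [-0.005,0,0.25,0,0,0],
  [0,0,0,0,0,0],
])

```text
t: 7.02
eef_pos: [0.5107, 0.13, 0.0542]
tool_rot: [0.699, 0.033, 0.714, -0.033]
contact_force: [-10.8, 0.9, 10.4]
gripper_width: 0.177
```

Run:
```python
from h import *
p,d,o=snap("side","s4"); to(cl(-.045,.085,.054),CY); print(o["torque"])
cv2.imwrite("pics/s4c.png",cv2.resize(cv2.cvtColor(p,cv2.COLOR_RGB2BGR)[220:320,240:400],None,fx=5,fy=5,interpolation=cv2.INTER_CUBIC))
```

```text
turn units [ 0.0003 -0.0034  0.0002]
shift units after turn [0.006 0.007 1.696]
shift units now [-0.03   0.004  1.696]
t 7.075 pos [0.5107 0.1301 0.0542] F [-10.13   0.38   9.93] w 0.177 yaw deg -5.34
[ 0.19364518  1.60629223 -0.05698992]
```

View pics/s4c.png

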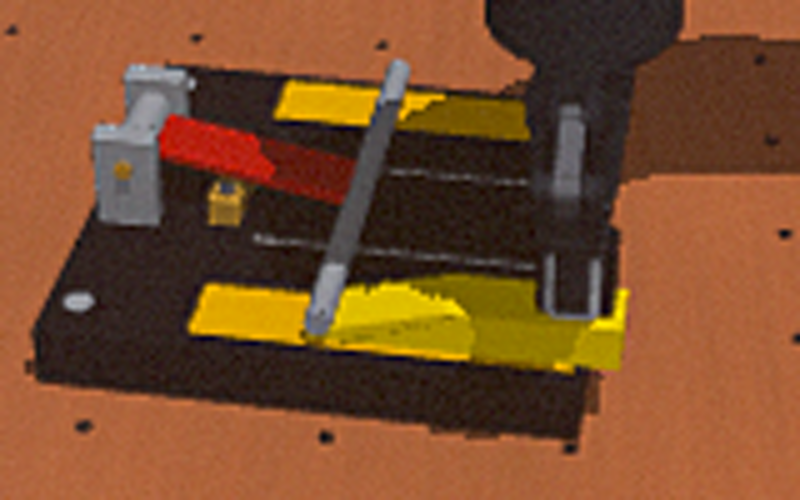

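step_arm([
  [-0.02,0,0.15,0,-0.001,0],
  [-0.01,0,0.25,0,0,0],
  [-0.005,0,0.25,0,0,0],
  [0,0,0,0,0,0],
])

```text
t: 7.58
eef_pos: [0.5343, 0.1279, 0.0544]
tool_rot: [0.699, 0.032, 0.713, -0.033]
contact_force: [-14.0, 1.6, 6.6]
gripper_width: 0.18
```

Run:
```python
from h import *
p,d,o=snap("side","s5"); to(cl(-.045,.085,.054),CY); print(o["torque"])
cv2.imwrite("pics/s5c.png",cv2.resize(cv2.cvtColor(p,cv2.COLOR_RGB2BGR)[220:320,240:400],None,fx=5,fy=5,interpolation=cv2.INTER_CUBIC))
```

```text
turn units [ 0.0004 -0.0031  0.0003]
shift units after turn [0.009 0.004 1.104]
shift units now [-1.300e-02  1.000e-03  1.104e+00]
t 7.625 pos [0.5343 0.1279 0.0544] F [-13.65   1.55   7.02] w 0.172 yaw deg -5.29
[0.46869123 2.47394099 0.09421327]
```

View pics/s5c.png

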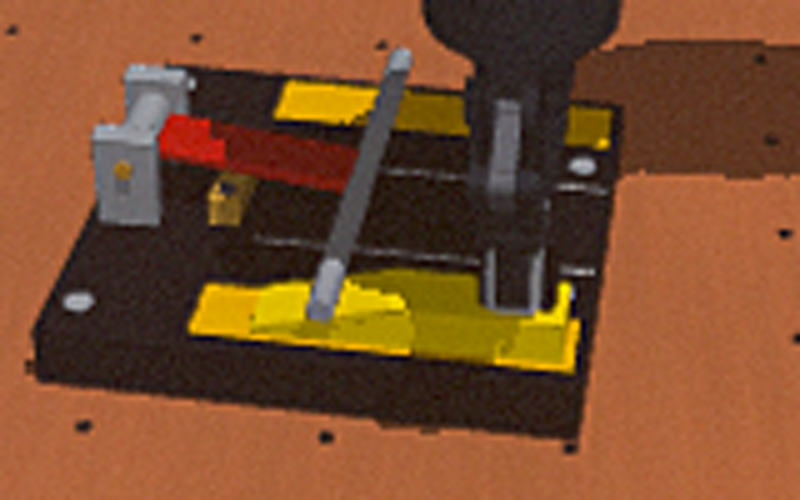

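step_arm([
  [-0.01,0,0.25,0,0,0],
  [-0.01,0,0.25,0,0,0],
  [-0.01,0,0.25,0,0,0],
  [-0.01,0,0.25,0,0,0],
  [0,0,0.05,0,0,0],
  [0,0,0,0,0,0],
])

```text
t: 8.38
eef_pos: [0.5791, 0.1234, 0.0554]
tool_rot: [0.701, 0.033, 0.711, -0.033]
contact_force: [-4.3, 2.0, -9.1]
gripper_width: 0.176
```

Run:
```python
from h import *
p,d,o=snap("side","s6"); to(cl(-.045,.085,.054),CY); print(o["torque"])
cv2.imwrite("pics/s6c.png",cv2.resize(cv2.cvtColor(p,cv2.COLOR_RGB2BGR)[220:320,240:400],None,fx=5,fy=5,interpolation=cv2.INTER_CUBIC))
```

```text
turn units [ 0.0002 -0.0021  0.0002]
shift units after turn [ 0.041  0.01  -0.03 ]
shift units now [ 0.041  0.01  -0.029]
t 8.425 pos [0.5794 0.1234 0.0556] F [-4.04  2.07 -8.94] w 0.175 yaw deg -5.36
[0.34368868 1.25842828 0.00841474]
```

View pics/s6c.png

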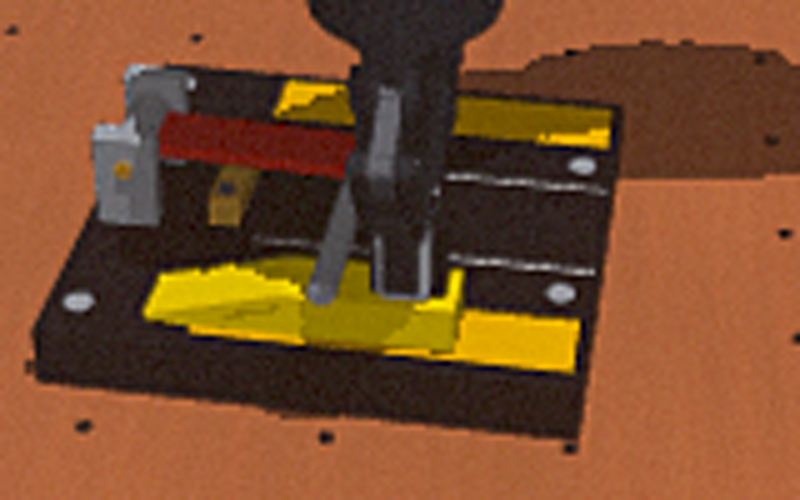

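step_arm([
  [0.03,0,0,0,-0.002,0],
  [0,0,0,0,0,0],
])

```text
t: 8.68
eef_pos: [0.5805, 0.1233, 0.0555]
tool_rot: [0.707, 0.033, 0.705, -0.033]
contact_force: [-4.4, 1.1, -8.3]
gripper_width: 0.171
```

step_arm([
  [0,0,0,0,0,0],
  [0,0,0,0,0,0],
  [0,0,0,0,0,0],
  [0,0,0,0,0,0],
  [-0.5,0,0,0,0,0],
  [-1,0,0,0,0,0],
  [-1,0,0,0,0,0],
  [-1,0,0,0,0,0],
], fingers=-1)

```text
t: 9.68
eef_pos: [0.5808, 0.1235, 0.1972]
tool_rot: [0.708, 0.033, 0.705, -0.033]
contact_force: [0.9, 1.2, 0.5]
gripper_width: 1.002
```

Run:
```python
from h import *
p,d,o=snap("side","s7"); snap("wrist","w7"); to(cl(-.045,0,.2),CY)
P=cloud("side",d);hsv=cv2.cvtColor(p,cv2.COLOR_RGB2HSV); q=incl(P.reshape(-1,3))
m=(hsv[...,1].ravel()<60)&(q[:,2]>.045)&(q[:,2]<.08)&(abs(q[:,0]+.01)<.02)&(abs(q[:,1])<.11)
print("bar top z by y",[(y,np.percentile(q[m&(abs(q[:,1]-y)<.02),2],95).round(4)) for y in (-.09,-.05,0,.05,.09)], "x",np.median(q[m,0]))
cv2.imwrite("pics/s7c.png",cv2.resize(cv2.cvtColor(p,cv2.COLOR_RGB2BGR)[180:320,240:400],None,fx=4,fy=4,interpolation=cv2.INTER_CUBIC))
```

```text
turn units [ 0.0001  0.0018 -0.0006]
shift units after turn [ 0.02  -2.145 -0.137]
shift units now [ 0.01  -2.145 -0.139]
t 9.775 pos [0.5838 0.1241 0.2008] F [ 1.15 -0.05 -0.82] w 0.999 yaw deg -5.4
bar top z by y [(-0.09, np.float64(0.0622)), (-0.05, np.float64(0.0624)), (0, np.float64(0.0621)), (0.05, np.float64(0.0624)), (0.09, np.float64(0.062))] x -0.012291196532200099
```

View pics/s7c.png

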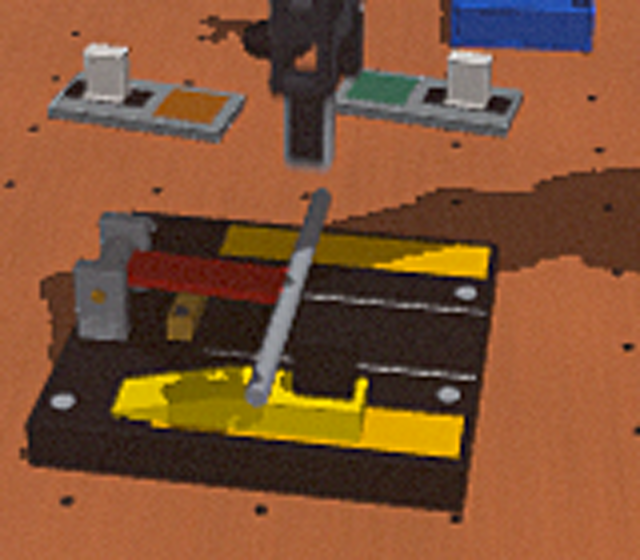

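View pics/w7.png

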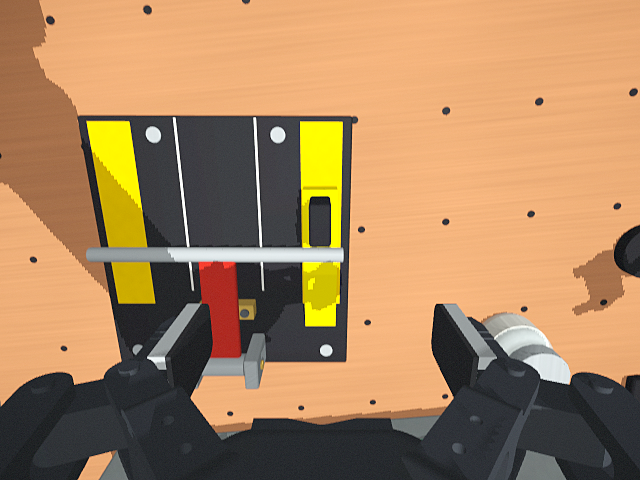

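Run:
```python
from h import *
p,d,pos,rot=load("w7"); hsv=cv2.cvtColor(p,cv2.COLOR_RGB2HSV)
m=(hsv[...,1]<60)&(hsv[...,2]>150)
L=[];Rr=[]
for v in list(range(122,240,4)):
    for lo,hi,a in ((172,192,L),(250,266,Rr)):
        u=[x for x in range(lo,hi) if m[v,x]]
        if u and max(u)-min(u)<6: a.append((np.mean(u),v))
for nm,a in (("line -32",L),("line +32",Rr)):
    q=plane("wrist",a,0.03,pos,rot); l=cv2.fitLine((q[:,:2]*1000).astype(np.float32),cv2.DIST_HUBER,0,.01,.01).ravel()
    print(nm,len(a),"yaw deg",np.degrees(np.arctan(l[1]/l[0])).round(2),"pt",l[2:],"clamp y at",incl(q)[[0,-1]].round(4).tolist())
# bed front corners
for uv in ((79,116),(353,116)): print("corner",plane("wrist",[uv],0.03,pos,rot).round(4),incl(plane("wrist",[uv],0.03,pos,rot)).round(4))
br=(cv2.inRange(hsv,(14,120,60),(27,255,255))>0); br[:290]=0; br[330:]=0; br[:,:230]=0; br[:,275:]=0
v,u=np.where(br); print("brass",u.min(),u.max(),v.min(),v.max(),len(u))
print([ (r,int(br[r].sum()),np.where(br[r])[0][[0,-1]].tolist(), incl(plane("wrist",[(247,r)],.03,pos,rot)).round(4)[0,0], incl(plane("wrist",[(247,r)],.044,pos,rot)).round(4)[0,0]) for r in range(v.min(),v.max()+1)])
cv2.imwrite("pics/w7c.png",cv2.resize(cv2.cvtColor(p,cv2.COLOR_RGB2BGR)[230:380,170:370],None,fx=4,fy=4,interpolation=cv2.INTER_NEAREST))
for n,f in (("scene","scene0"),("side","side0"),("side","s7")):
    p,d,_,_=load(f); P=cloud(n,d); q=incl(P.reshape(-1,3)); h=cv2.cvtColor(p,cv2.COLOR_RGB2HSV).reshape(-1,3)
    m=(h[:,0]>=14)&(h[:,0]<=27)&(h[:,1]>100)&(h[:,2]>50)&(q[:,2]>.032)&(q[:,2]<.05)&(q[:,0]>.02)&(q[:,0]<.08)&(abs(q[:,1])<.04)
    print(f,m.sum(),q[m].min(0).round(4),q[m].max(0).round(4), np.sort(q[m,0])[:6].round(4))
```

```text
line -32 30 yaw deg -5.55 pt [550.338     10.531991] clamp y at [[-0.1139, -0.0306, 0.03], [-0.0165, -0.0305, 0.03]]
line +32 30 yaw deg -5.55 pt [551.8322    75.008064] clamp y at [[-0.114, 0.0339, 0.03], [-0.0165, 0.0337, 0.03]]
corner [[ 0.4871 -0.059   0.03  ]] [[-0.1184 -0.1057  0.03  ]]
corner [[0.5076 0.1586 0.03  ]] [[-0.1186  0.1129  0.03  ]]
brass 238 256 299 319 283
[(299, 17, [238, 254], np.float64(0.0426), np.float64(0.0357)), (300, 17, [239, 255], np.float64(0.0437), np.float64(0.0367)), (301, 17, [239, 255], np.float64(0.0447), np.float64(0.0377)), (302, 17, [239, 255], np.float64(0.0457), np.float64(0.0386)), (303, 17, [239, 255], np.float64(0.0468), np.float64(0.0396)), (304, 17, [239, 255], np.float64(0.0478), np.float64(0.0406)), (305, 17, [239, 255], np.float64(0.0488), np.float64(0.0416)), (306, 17, [239, 255], np.float64(0.0498), np.float64(0.0426)), (307, 17, [239, 255], np.float64(0.0509), np.float64(0.0436)), (308, 17, [239, 255], np.float64(0.0519), np.float64(0.0446)), (309, 14, [239, 255], np.float64(0.053), np.float64(0.0455)), (310, 10, [239, 255], np.fl
[... 201 characters left out ...]
.float64(0.0495)), (314, 8, [239, 255], np.float64(0.0582), np.float64(0.0505)), (315, 7, [239, 254], np.float64(0.0592), np.float64(0.0515)), (316, 9, [239, 254], np.float64(0.0603), np.float64(0.0525)), (317, 11, [239, 254], np.float64(0.0613), np.float64(0.0536)), (318, 15, [239, 253], np.float64(0.0624), np.float64(0.0546)), (319, 14, [240, 253], np.float64(0.0634), np.float64(0.0556))]
scene0 63 [ 0.0391 -0.0278  0.0322] [ 0.0551 -0.0041  0.0458] [0.0391 0.0404 0.0406 0.0407 0.0413 0.0418]
side0 59 [ 0.0407 -0.0098  0.032 ] [0.0598 0.0273 0.0454] [0.0407 0.0408 0.041  0.0412 0.0413 0.0413]
s7 78 [ 0.0407 -0.0114  0.0323] [0.0555 0.0275 0.0456] [0.0407 0.0408 0.0409 0.041  0.0411 0.0411]
```

View pics/w7c.png

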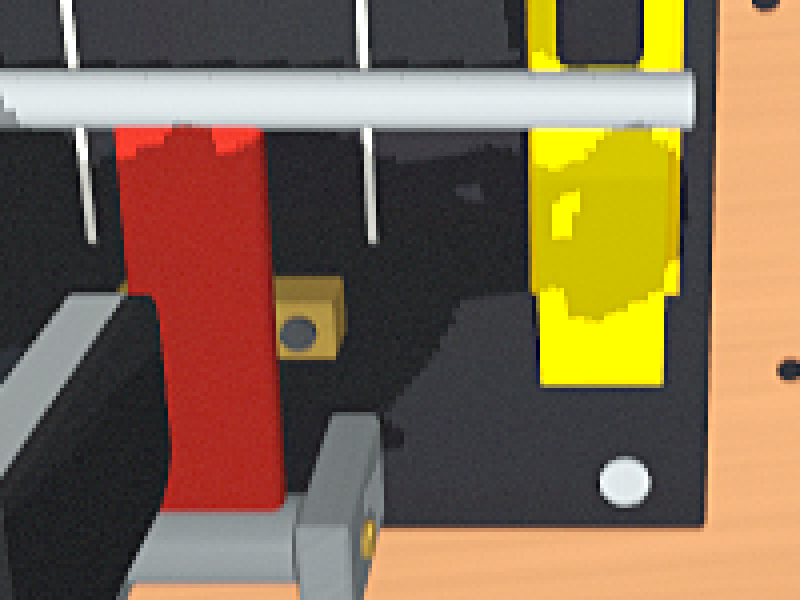

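```bash
sed -i 's/^CY=.*/CY=-0.096; CC=np.array([.616,.0365])/' h.py
python3 - <<'E'
from h import *
to([0.515,-0.288,.22],-0.23)
E
```

```text
turn units [ 0.0216  0.0018 -0.0007]
shift units after turn [ -0.48  -10.424   0.674]
shift units now [ -0.526 -10.418  -0.738]
t 9.775 pos [0.5838 0.1241 0.2008] F [ 1.15 -0.05 -0.82] w 0.999 yaw deg -5.4
```

step_arm([
  [-0.4,0,0,0.0216,0.0018,-0.0007],
  [-0.1,-0.9,0.06,0,0,0],
  [0,-1,0.06,0,0,0],
  [0,-1,0.06,0,0,0],
  [0,-1,0.06,0,0,0],
  [0,-1,0.06,0,0,0],
  [0,-1,0.06,0,0,0],
  [0,-1,0.06,0,0,0],
])

```text
t: 10.78
eef_pos: [0.5338, -0.1502, 0.2165]
tool_rot: [0.699, 0.08, 0.705, -0.082]
contact_force: [-0.1, 0.1, 1.0]
gripper_width: 1.003
```

step_arm([
  [0,-1,0.1,0,0,0],
  [0,-1,0.1,0,0,0],
  [0,-1,0.1,0,0,0],
  [0,-0.5,0,0,0,0],
  [0,0,0,0,0,0],
  [0,0,0,0,0,0],
])

```text
t: 11.52
eef_pos: [0.5145, -0.2867, 0.2171]
tool_rot: [0.699, 0.08, 0.706, -0.082]
contact_force: [0.2, 0.8, 0.1]
gripper_width: 1.0
```

Run:
```python
from h import *
snap("wrist","w8"); to([0.504,-0.29,.22],-0.23)
```

```text
turn units [ 0.0004 -0.0013  0.0006]
shift units after turn [-0.07  -0.149 -0.239]
shift units now [-0.068 -0.149 -0.24 ]
t 11.575 pos [ 0.5147 -0.2864  0.2172] F [ 1.07 -0.09 -0.12] w 1.001 yaw deg -13.03
```

View pics/w8.png

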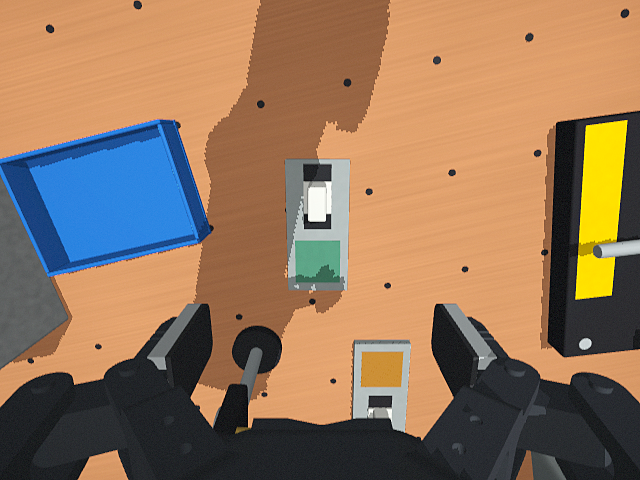

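Run:
```python
from h import *
p,d,pos,rot=load("w8"); hsv=cv2.cvtColor(p,cv2.COLOR_RGB2HSV)
c=plane("wrist",[(285,158.5),(350,158.5),(348.5,290.5),(288.5,290.5)],.010,pos,rot); print(c.round(4))
for a,b in ((0,3),(1,2)): print("edge yaw",np.degrees(np.arctan2(*(c[b]-c[a])[[1,0]])).round(2))
print("w",np.linalg.norm(c[0]-c[1]),np.linalg.norm(c[2]-c[3]),"len",np.linalg.norm(c[0]-c[3]),np.linalg.norm(c[1]-c[2]))
cen=c.mean(0); tail=(c[0]+c[1])/2; nose=(c[2]+c[3])/2; ax=(nose-tail)/np.linalg.norm(nose-tail)
print("cen",cen,"axis yaw",np.degrees(np.arctan2(ax[1],ax[0])),np.arctan2(ax[1],ax[0]),"grip from plate",cen-0.03*ax)
P=cloud("wrist",d,pos,rot); m=(P[...,2]>0.036)&(P[...,2]<.06); m[:150]=0;m[250:]=0;m[:,:290]=0;m[:,345:]=0
q=P[m]; print("tab top",m.sum(),np.argwhere(m).min(0),np.argwhere(m).max(0),q.mean(0),[np.round(x,1) for x in cv2.minAreaRect((q[:,:2]*1000).astype(np.float32))])
yaw=np.arctan2(ax[1],ax[0]); g=cen-0.03*ax; to([g[0],g[1],.016],yaw)
```

```text
[[ 0.4615 -0.3082  0.01  ]
 [ 0.475  -0.2501  0.01  ]
 [ 0.6032 -0.2786  0.01  ]
 [ 0.5895 -0.3379  0.01  ]]
edge yaw -13.07
edge yaw -12.52
w 0.059628614295324026 0.06089773165566573 len 0.13139222472001708 0.13131813721553937
cen [ 0.53226711 -0.29367677  0.01      ] axis yaw -12.797134254738795 -0.22335212756494274 grip from plate [ 0.5030123  -0.28703178  0.01      ]
tab top 650 [185 307] [220 325] [ 0.50099854 -0.28730678  0.04703641] [array([ 501.9, -287.8]), array([15.3, 29.8]), np.float64(77.0)]
turn units [-0.0007 -0.0013  0.0006]
shift units after turn [ 5.03  -0.081 -0.281]
shift units now [ 5.032 -0.062 -0.239]
t 11.575 pos [ 0.5147 -0.2864  0.2172] F [ 1.07 -0.09 -0.12] w 1.001 yaw deg -13.03
```

step_arm([
  [0.8,-0.08,-0.29,0,-0.0013,0.0006],
  [1,0,0,0,0,0],
  [1,0,0,0,0,0],
  [1,0,0,0,0,0],
  [0.7,0,0,0,0,0],
  [0,0,0,0,0,0],
  [0,0,0,0,0,0],
])

```text
t: 12.45
eef_pos: [0.5029, -0.2885, 0.0387]
tool_rot: [0.703, 0.08, 0.702, -0.081]
contact_force: [0.4, -0.4, 0.4]
gripper_width: 1.001
```

Run:
```python
from h import *
to([.5025,-.2874,.0145],-.225)
```

```text
turn units [-0.0006  0.0003  0.0002]
shift units after turn [ 0.604  0.024 -0.015]
shift units now [ 0.604  0.024 -0.016]
t 12.45 pos [ 0.5029 -0.2885  0.0387] F [ 0.4  -0.35  0.44] w 1.001 yaw deg -13.1
```

step_arm([
  [0.6,0.02,-0.015,0,0,0],
  [0,0,0,0,0,0],
])

```text
t: 12.7
eef_pos: [0.5015, -0.2873, 0.014]
tool_rot: [0.702, 0.081, 0.703, -0.081]
contact_force: [0.7, 0.6, 0.4]
gripper_width: 0.998
```

step_arm([
  [0,0,0,0,0,0],
  [0,0,0,0,0,0],
  [0,0,0,0,0,0],
  [0,0,0,0,0,0],
  [0,0,0,0,0,0],
  [0,0,0,0,0,0],
], fingers=1, force=60)

```text
t: 13.45
eef_pos: [0.5017, -0.288, 0.0141]
tool_rot: [0.703, 0.081, 0.702, -0.081]
contact_force: [-0.3, 0.5, 6.0]
gripper_width: 0.183
```

step_arm([
  [-0.5,0,0,0,0,0],
  [-1,0,0,0,0,0],
  [-1,0,0,0,0,0],
  [-0.5,0,0,0,0,0],
  [0,0,0,0,0,0],
])

```text
t: 14.08
eef_pos: [0.5024, -0.2883, 0.1359]
tool_rot: [0.704, 0.08, 0.701, -0.082]
contact_force: [0.1, -0.5, -2.5]
gripper_width: 0.177
```

Run:
```python
from h import *
to(cl(-.14,0,.10),CY); snap("side","s9")
```

```text
turn units [-0.0213  0.0007  0.0003]
shift units after turn [ 0.897  8.355 -1.452]
shift units now [ 0.874  8.088 -2.556]
t 14.075 pos [ 0.5024 -0.2883  0.1359] F [ 0.12 -0.52 -2.49] w 0.177 yaw deg -13.16
```

View pics/s9.png

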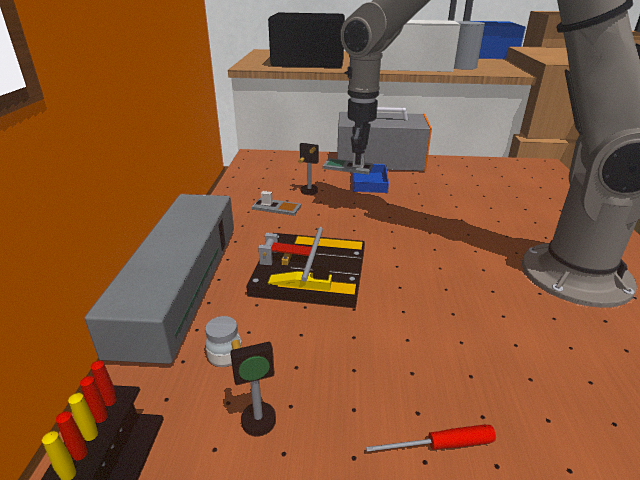

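step_arm([
  [0,0,0,-0.0213,0.0007,0.0003],
  [0,0.7,-0.5,0,0,0],
  [0,0.9,-0.5,0,0,0],
  [0,1,-0.25,0,0,0],
  [0,1,-0.2,0,0,0],
  [0,1,0,0,0,0],
  [0,1,0,0,0,0],
  [0,1,0,0,0,0],
])

```text
t: 15.12
eef_pos: [0.4679, -0.0182, 0.1331]
tool_rot: [0.704, 0.034, 0.709, -0.033]
contact_force: [-0.4, -0.8, -1.3]
gripper_width: 0.174
```

step_arm([
  [0,1,0,0,0,0],
  [0.4,0.75,0,0,0,0],
  [0.5,0,0,0,0,0],
  [0,0,0,0,0,0],
  [0,0,0,0,0,0],
])

```text
t: 15.75
eef_pos: [0.4752, 0.0497, 0.0982]
tool_rot: [0.705, 0.034, 0.708, -0.034]
contact_force: [0.4, 0.3, -1.3]
gripper_width: 0.178
```

Run:
```python
from h import *
to(cl(-.14,0,.046),CY); p,d,o=snap("scene","c10"); P=cloud("scene",d); q=incl(P.reshape(-1,3))*1000
h=cv2.cvtColor(p,cv2.COLOR_RGB2HSV).reshape(-1,3)
m=(q[:,0]>-190)&(q[:,0]<-20)&(abs(q[:,1])<45)&(q[:,2]>60)&(q[:,2]<105)
for a in range(-190,-20,15):
    s=q[m&(q[:,0]>a)&(q[:,0]<a+15)]
    if len(s)>5: print(a,len(s),"z",np.percentile(s[:,2],[3,50,97]).round(1),"y",np.percentile(s[:,1],[3,97]).round(1))
cv2.imwrite("pics/c10c.png",cv2.resize(cv2.cvtColor(p,cv2.COLOR_RGB2BGR)[180:320,240:440],None,fx=4,fy=4,interpolation=cv2.INTER_CUBIC))
```

```text
turn units [-0.0001 -0.0008 -0.0001]
shift units after turn [1.305 0.009 0.035]
shift units now [1.305 0.008 0.042]
t 15.75 pos [0.4752 0.0497 0.0982] F [ 0.39  0.27 -1.33] w 0.178 yaw deg -5.54
-175 54 z [84.6 93.4 95.5] y [-32.4  -4.1]
-160 46 z [85.6 92.9 96.4] y [-32.8 -14.4]
-145 77 z [ 85.6  93.5 102.9] y [-32.5  25.4]
-130 128 z [ 86.4  93.1 102.9] y [-31.6  24.7]
-115 113 z [86.5 92.9 95. ] y [-32.8  25.3]
-100 118 z [85.4 93.1 95.7] y [-32.3  24.5]
-85 114 z [85.8 93.  95.8] y [-32.   25.1]
-70 122 z [85.4 92.8 95.3] y [-32.7  24.9]
-55 127 z [83.5 90.9 94. ] y [-31.8  27.3]
```

View pics/c10c.png

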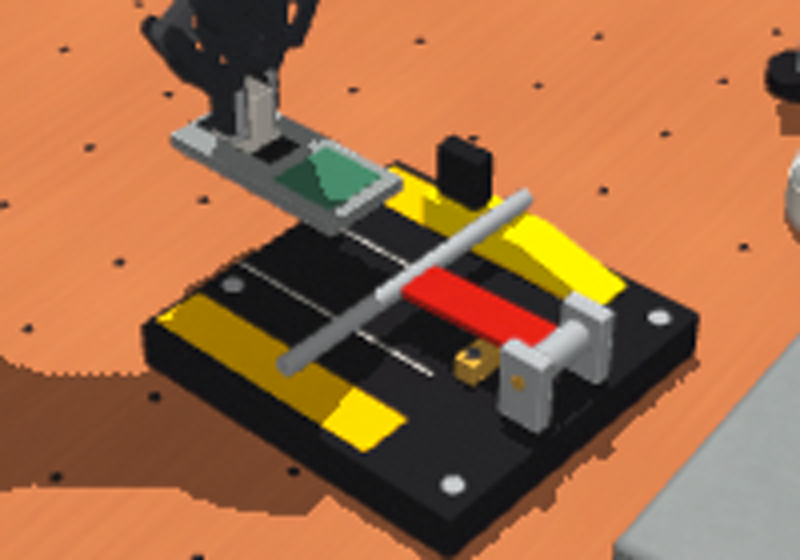

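step_arm([
  [0.6,0.04,0,0,-0.0004,0],
  [0.6,0,0,0,0,0],
  [0.05,0,0,0,0,0],
  [0,0,0,0,0,0],
  [0,0,0,0,0,0],
])

```text
t: 16.42
eef_pos: [0.4763, 0.052, 0.0493]
tool_rot: [0.706, 0.035, 0.706, -0.033]
contact_force: [0.9, 0.9, -1.4]
gripper_width: 0.175
```

step_arm([
  [0.03,0,0,0,0,0],
  [0,0,0,0,0,0],
  [0,0,0,0,0,0],
])

```text
t: 16.8
eef_pos: [0.4755, 0.052, 0.0472]
tool_rot: [0.706, 0.034, 0.707, -0.033]
contact_force: [1.0, 0.3, -2.2]
gripper_width: 0.182
```

step_arm([
  [0.02,0,0,0,0,0],
  [0,0,0,0,0,0],
  [0,0,0,0,0,0],
])

```text
t: 17.18
eef_pos: [0.4754, 0.052, 0.0462]
tool_rot: [0.706, 0.034, 0.707, -0.033]
contact_force: [0.2, -0.3, -1.7]
gripper_width: 0.178
```

Run:
```python
from h import *
to(cl(-.0525,0,.044),CY); p,d,o=snap("wrist","w11"); print(o["torque"])
p,d,o=snap("scene","c11")
cv2.imwrite("pics/c11c.png",cv2.resize(cv2.cvtColor(p,cv2.COLOR_RGB2BGR)[180:320,240:440],None,fx=4,fy=4,interpolation=cv2.INTER_CUBIC))
```

```text
turn units [ 0.     -0.0003 -0.0002]
shift units after turn [ 0.055 -0.048  2.222]
shift units now [ 0.051 -0.049  2.222]
t 17.175 pos [0.4754 0.052  0.0462] F [ 0.2  -0.27 -1.7 ] w 0.178 yaw deg -5.48
[0.01389766 0.0476513  0.0026675 ]
```

View pics/c11c.png

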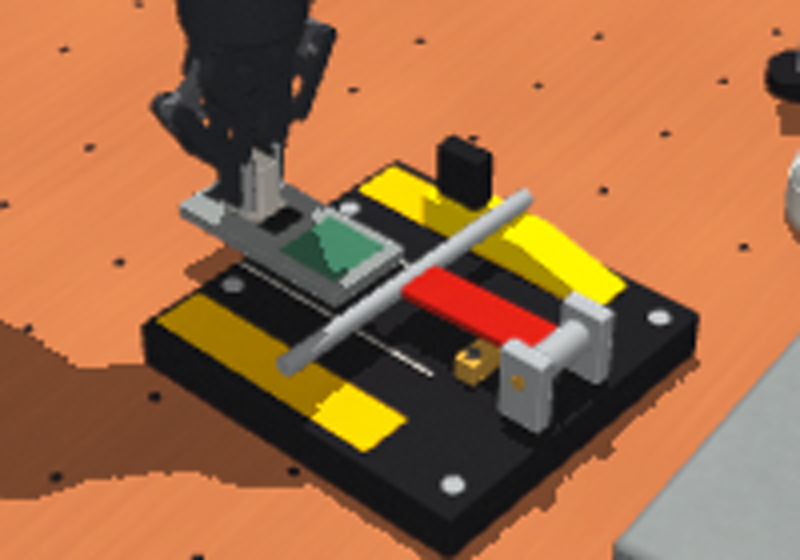

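View pics/w11.png

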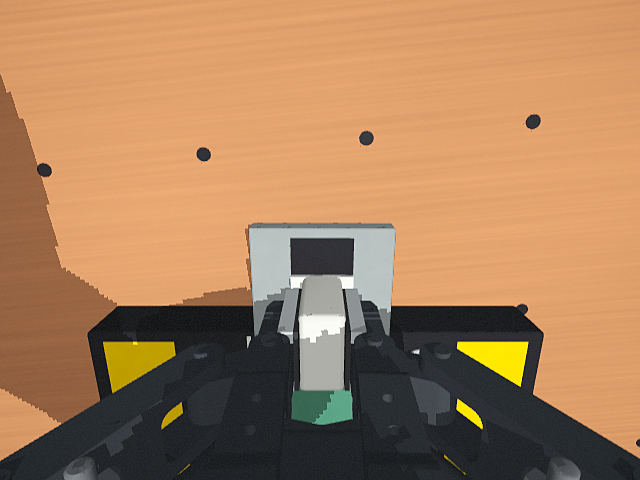

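step_arm([
  [0.03,-0.03,0.2,0,0,0],
  [0,0,0.4,0,0,0],
  [0,0,0.4,0,0,0],
  [0,0,0.4,0,0,0],
  [0,0,0.4,0,0,0],
  [0,0,0.2,0,0,0],
  [0,0,0,0,0,0],
  [0,0,0,0,0,0],
])

```text
t: 18.27
eef_pos: [0.5543, 0.0432, 0.0448]
tool_rot: [0.705, 0.034, 0.707, -0.033]
contact_force: [-0.5, 0.2, -1.4]
gripper_width: 0.178
```

Run:
```python
from h import *
to(cl(-.0525,0,.044),CY)
p,d,o=snap("scene","c12"); print(o["torque"])
cv2.imwrite("pics/c12c.png",cv2.resize(cv2.cvtColor(p,cv2.COLOR_RGB2BGR)[180:320,240:440],None,fx=4,fy=4,interpolation=cv2.INTER_CUBIC))
p,d,o=snap("side","s12")
cv2.imwrite("pics/s12c.png",cv2.resize(cv2.cvtColor(p,cv2.COLOR_RGB2BGR)[200:320,240:400],None,fx=5,fy=5,interpolation=cv2.INTER_CUBIC))
```

```text
turn units [ 0.0001 -0.0004 -0.0002]
shift units after turn [ 0.019 -0.018  0.239]
shift units now [ 0.018 -0.018  0.239]
t 18.275 pos [0.5543 0.0432 0.0448] F [-0.51  0.17 -1.35] w 0.178 yaw deg -5.48
[-0.04785843  0.03730105  0.00203302]
```

View pics/c12c.png

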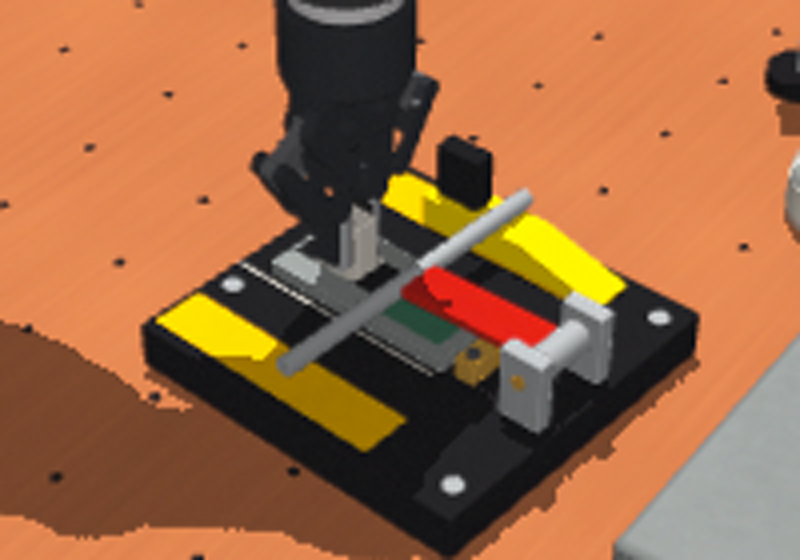

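View pics/s12c.png

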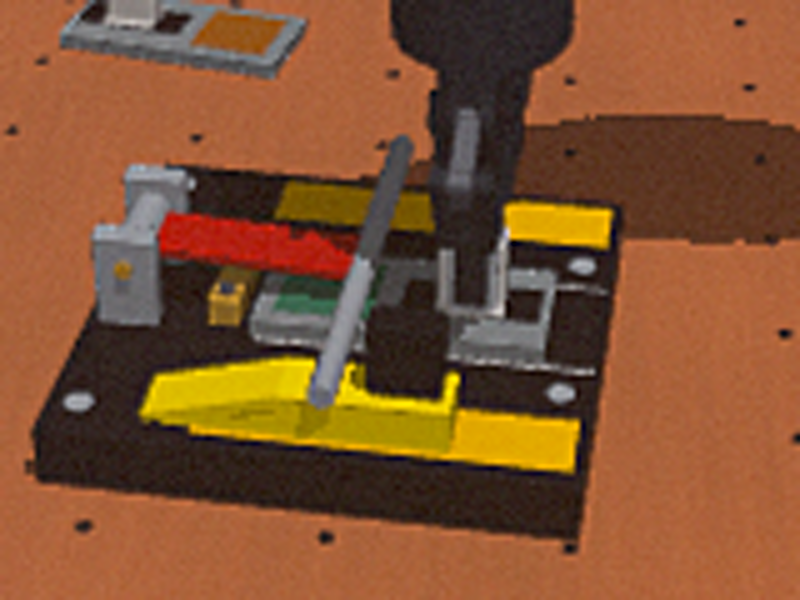

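step_arm([
  [0.015,0,0.08,0,0,0],
  [0,0,0.04,0,0,0],
  [0,0,0,0,0,0],
])

```text
t: 18.75
eef_pos: [0.56, 0.0427, 0.0444]
tool_rot: [0.706, 0.034, 0.707, -0.033]
contact_force: [0.5, 0.2, -1.4]
gripper_width: 0.175
```

step_arm([
  [0,0,0.03,0,0,0],
  [0,0,0.02,0,0,0],
  [0,0,0,0,0,0],
])

```text
t: 19.12
eef_pos: [0.5603, 0.0425, 0.0441]
tool_rot: [0.705, 0.034, 0.708, -0.033]
contact_force: [-5.7, 0.1, 3.8]
gripper_width: 0.178
```

step_arm([
  [0,0,0.03,0,0,0],
  [0,0,0,0,0,0],
])

```text
t: 19.38
eef_pos: [0.5603, 0.0426, 0.0441]
tool_rot: [0.704, 0.034, 0.709, -0.033]
contact_force: [-8.6, 0.6, 7.2]
gripper_width: 0.179
```

Run:
```python
from h import *
to(cl(-.0525,0,.044),CY)
p,d,o=snap("scene","c13"); q=incl(cloud("scene",d).reshape(-1,3))*1000
cv2.imwrite("pics/c13c.png",cv2.resize(cv2.cvtColor(p,cv2.COLOR_RGB2BGR)[220:300,280:400],None,fx=6,fy=6,interpolation=cv2.INTER_CUBIC))
```

```text
turn units [ 0.0001 -0.0011 -0.0001]
shift units after turn [ 0.002 -0.018  0.088]
shift units now [ 0.001 -0.018  0.088]
t 19.375 pos [0.5603 0.0426 0.0441] F [-8.6   0.65  7.18] w 0.179 yaw deg -5.46
```

View pics/c13c.png

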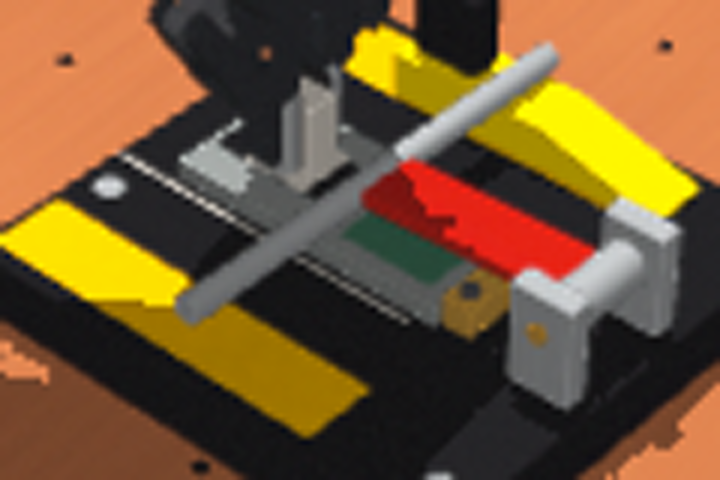

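step_arm([
  [0,0,0,0,0,0],
  [0,0,0,0,0,0],
  [0,0,0,0,0,0],
  [0,0,0,0,0,0],
  [-0.5,0,0,0,0,0],
  [-1,0,0,0,0,0],
  [-1,0,0,0,0,0],
  [-1,0,0,0,0,0],
], fingers=-1)

```text
t: 20.42
eef_pos: [0.5631, 0.0421, 0.1856]
tool_rot: [0.706, 0.034, 0.707, -0.033]
contact_force: [0.9, 0.3, -0.7]
gripper_width: 0.998
```

Run:
```python
from h import *
p,d,o=snap("wrist","w14"); to(cl(-.045,.085,.054),CY)
p,d,o=snap("scene","c14")
cv2.imwrite("pics/c14c.png",cv2.resize(cv2.cvtColor(p,cv2.COLOR_RGB2BGR)[210:300,270:400],None,fx=6,fy=6,interpolation=cv2.INTER_CUBIC))
```

```text
turn units [-0.      0.001  -0.0006]
shift units after turn [3.426 2.099 0.128]
shift units now [3.434 2.087 0.106]
t 20.475 pos [0.5662 0.0423 0.191 ] F [ 2.08 -0.15  3.36] w 0.996 yaw deg -5.52
```

View pics/c14c.png

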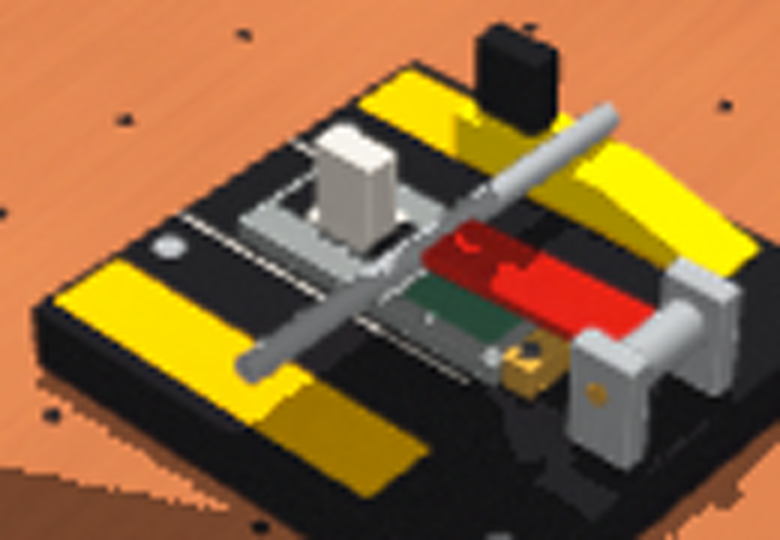

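View pics/w14.png

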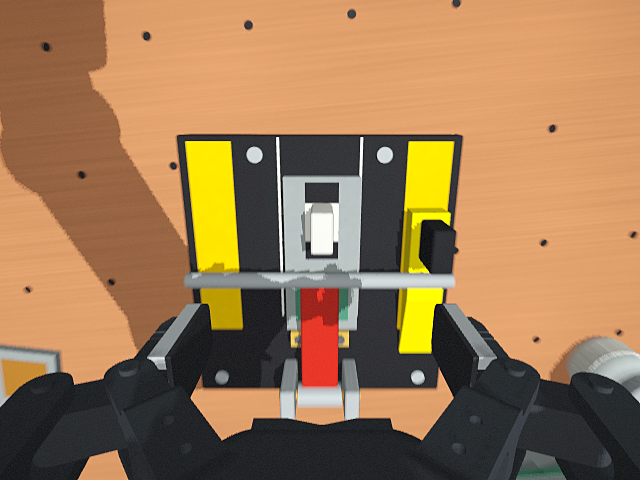

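Run:
```python
from h import *
p,d,pos,rot=load("w14"); P=cloud("wrist",d,pos,rot); z=P[...,2]
m=(z>.078)&(z<.095); m[:200]=0;m[300:]=0;m[:,:410]=0;m[:,470:]=0
q=P[m]; print(m.sum(),q.mean(0),[np.round(x,1) for x in cv2.minAreaRect((q[:,:2]*1000).astype(np.float32))])
b=np.median(q,0); print("block top",b)
# nose gap
hsv=cv2.cvtColor(p,cv2.COLOR_RGB2HSV)
print([ (v,hsv[v,294].tolist()) for v in range(322,338)])
to([b[0],b[1],.0545],CY)
to([.5805,.1233,.0545],CY)
```

```text
1224 [0.57773039 0.12349991 0.08645973] [array([579.2, 124.6]), array([16.5, 32. ]), np.float64(84.6)]
block top [0.57747585 0.12328655 0.08724953]
[(322, [83, 11, 194]), (323, [87, 12, 194]), (324, [87, 13, 193]), (325, [87, 12, 195]), (326, [93, 13, 195]), (327, [90, 12, 189]), (328, [75, 9, 176]), (329, [25, 21, 161]), (330, [19, 100, 161]), (331, [22, 164, 188]), (332, [23, 155, 214]), (333, [23, 149, 231]), (334, [23, 148, 237]), (335, [23, 150, 231]), (336, [22, 152, 217]), (337, [22, 158, 211])]
turn units [-0.      0.001  -0.0006]
shift units after turn [3.36  2.041 0.087]
shift units now [3.368 2.028 0.065]
t 20.525 pos [0.5662 0.0424 0.1889] F [-0.27  0.46 -0.64] w 0.998 yaw deg -5.51
turn units [-0.      0.001  -0.0006]
shift units after turn [3.36  2.048 0.163]
shift units now [3.369 2.036 0.14 ]
t 20.525 pos [0.5662 0.0424 0.1889] F [-0.27  0.46 -0.64] w 0.998 yaw deg -5.51
```

step_arm([
  [0,1,0.06,0,0.001,-0.0006],
  [0,1,0.06,0,0,0],
  [0.8,0.03,0,0,0,0],
  [1,0,0,0,0,0],
  [0.9,0,0,0,0,0],
  [0.3,0,0,0,0,0],
  [0,0,0,0,0,0],
  [0,0,0,0,0,0],
])

```text
t: 21.52
eef_pos: [0.5758, 0.1226, 0.0656]
tool_rot: [0.704, 0.033, 0.708, -0.034]
contact_force: [-0.4, 0.2, 0.7]
gripper_width: 0.998
```

Run:
```python
from h import *
to([.579,.1235,.0545],CY)
```

```text
turn units [ 0.     -0.0009  0.0003]
shift units after turn [0.277 0.031 0.077]
shift units now [0.276 0.032 0.078]
t 21.525 pos [0.5758 0.1226 0.0656] F [-0.41  0.2   0.73] w 0.998 yaw deg -5.49
```

step_arm([
  [0.27,0.03,0.07,0,-0.0009,0.0003],
  [0,0,0,0,0,0],
])

```text
t: 21.78
eef_pos: [0.5774, 0.1233, 0.0531]
tool_rot: [0.705, 0.034, 0.707, -0.034]
contact_force: [-1.0, -0.1, -0.2]
gripper_width: 0.999
```

step_arm([
  [0,0,0,0,0,0],
  [0,0,0,0,0,0],
  [0,0,0,0,0,0],
  [0,0,0,0,0,0],
  [0,0,0,0,0,0],
  [0,0,0,0,0,0],
], fingers=1, force=80)

```text
t: 22.52
eef_pos: [0.5777, 0.1235, 0.0537]
tool_rot: [0.706, 0.034, 0.707, -0.034]
contact_force: [-1.1, 0.1, 4.1]
gripper_width: 0.177
```

step_arm([
  [0,0,-0.2,0,0,0],
  [0,0,-0.3,0,0,0],
  [0,0,-0.3,0,0,0],
  [0,0,-0.3,0,0,0],
  [0,0,-0.3,0,0,0],
  [0,0,-0.3,0,0,0],
  [0,0,-0.3,0,0,0],
])

```text
t: 23.4
eef_pos: [0.4968, 0.1311, 0.0536]
tool_rot: [0.705, 0.034, 0.707, -0.034]
contact_force: [0.9, -0.6, 1.4]
gripper_width: 0.174
```

step_arm([
  [0,0,-0.3,0,0,0],
  [0,0,-0.3,0,0,0],
  [0,0,-0.3,0,0,0],
  [0,0,-0.3,0,0,0],
  [-0.5,0,-0.4,0,0,0],
  [-0.5,0,0,0,0,0],
  [0,0,0,0,0,0],
])

```text
t: 24.28
eef_pos: [0.4342, 0.1374, 0.0944]
tool_rot: [0.706, 0.034, 0.707, -0.034]
contact_force: [0.7, 0.1, -1.1]
gripper_width: 0.176
```

Run:
```python
from h import *
p,d,o=snap("side","s15");q=incl(cloud("side",d).reshape(-1,3)); h=cv2.cvtColor(p,cv2.COLOR_RGB2HSV).reshape(-1,3)
m=(h[:,1]<60)&(q[:,2]>.042)&(q[:,2]<.08)&(abs(q[:,0]+.01)<.015)&(abs(q[:,1])<.11)
print("bar top z",[(y,np.percentile(q[m&(abs(q[:,1]-y)<.02),2],95).round(4)) for y in (-.09,.05,.09)])
to([.41,.283,.1],0)
cv2.imwrite("pics/s15c.png",cv2.resize(cv2.cvtColor(p,cv2.COLOR_RGB2BGR)[200:320,240:440],None,fx=4,fy=4,interpolation=cv2.INTER_CUBIC))
```

```text
bar top z [(-0.09, np.float64(0.0519)), (0.05, np.float64(0.0528)), (0.09, np.float64(0.0518))]
turn units [-0.0152 -0.0003  0.    ]
shift units after turn [-0.158  3.646 -0.597]
shift units now [-0.158  3.573 -0.942]
t 24.325 pos [0.4339 0.1371 0.0937] F [-0.09  0.1  -1.64] w 0.18 yaw deg -5.47
```

View pics/s15c.png

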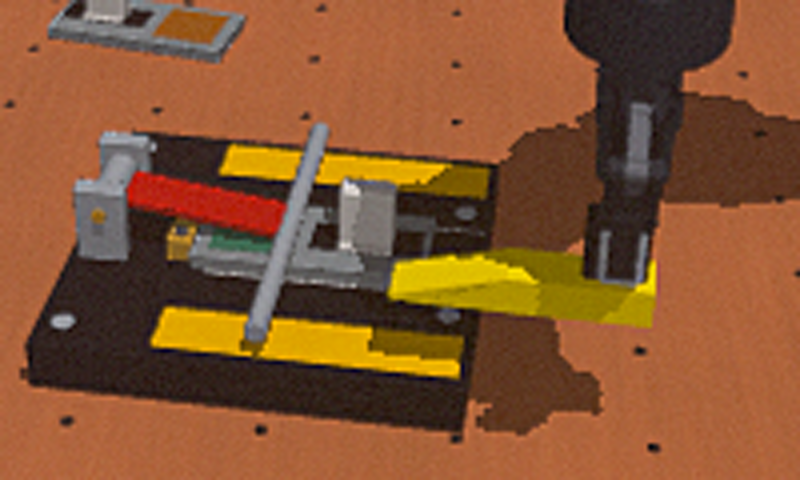

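step_arm([
  [0,0.8,-0.2,0,0,0],
  [0,0.9,-0.2,0,0,0],
  [0,0.9,-0.2,0,0,0],
  [0.3,0.8,0,0,0,0],
  [0.8,0,0,0,0,0],
  [0.5,0,0,0,0,0],
  [0,0,0,0,0,0],
  [0,0,0,0,0,0],
])

```text
t: 25.32
eef_pos: [0.4233, 0.2745, 0.0297]
tool_rot: [0.705, 0.034, 0.707, -0.034]
contact_force: [-0.1, 0.7, -0.7]
gripper_width: 0.172
```

Run:
```python
from h import *
to([.41,.275,.0245],CY)
```

```text
turn units [-0.     -0.0004  0.0001]
shift units after turn [ 0.131 -0.02  -0.332]
shift units now [ 0.131 -0.02  -0.332]
t 25.325 pos [0.4233 0.2745 0.0297] F [-0.07  0.74 -0.74] w 0.172 yaw deg -5.5
```

step_arm([
  [0.08,0,0,0,-0.0004,0],
  [0.05,0,0,0,0,0],
  [0,0,0,0,0,0],
  [0,0,0,0,0,0],
])

```text
t: 25.82
eef_pos: [0.4233, 0.2747, 0.0247]
tool_rot: [0.706, 0.034, 0.706, -0.034]
contact_force: [-0.3, 0.2, -1.5]
gripper_width: 0.177
```

step_arm([
  [0,0,0,0,0,0],
  [0,0,0,0,0,0],
  [0,0,0,0,0,0],
  [0,0,0,0,0,0],
  [-0.5,0,0,0,0,0],
  [-1,0,0,0,0,0],
  [-1,0,0,0,0,0],
  [-1,0,0,0,0,0],
], fingers=-1)

```text
t: 26.82
eef_pos: [0.4231, 0.2746, 0.1658]
tool_rot: [0.706, 0.034, 0.706, -0.034]
contact_force: [1.3, 0.4, -0.8]
gripper_width: 1.002
```

Run:
```python
from h import *
to(cl(-.055,0,.2),CY); p,d,o=snap("side","s16"); P=cloud("side",d); h=cv2.cvtColor(p,cv2.COLOR_RGB2HSV)
m=(cv2.inRange(h,(20,150,60),(38,255,255))>0)&(P[...,1]>.22)&(P[...,1]<.35)&(P[...,0]<.6)
q=P[m]; print("wedge yellow z",np.percentile(q[:,2],[3,50,97]).round(4),[np.round(x,1) for x in cv2.minAreaRect((q[:,:2]*1000).astype(np.float32))])
```

```text
turn units [0.     0.     0.0001]
shift units after turn [-0.855 -5.463  3.997]
shift units now [-0.85  -5.465  3.995]
t 26.825 pos [0.4231 0.2746 0.1658] F [ 1.3   0.45 -0.81] w 1.002 yaw deg -5.49
wedge yellow z [0.0008 0.0136 0.0214] [array([468.8, 261.1]), array([ 49.5, 133.3]), np.float64(84.3)]
```

View pics/s16.png

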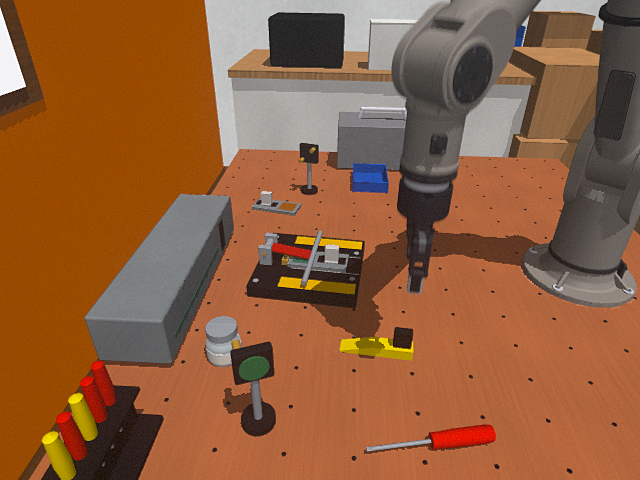

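step_arm([
  [-0.4,-0.8,0.6,0,0,0],
  [-0.4,-0.9,0.65,0,0,0],
  [0,-0.95,0.65,0,0,0],
  [0,-0.95,0.7,0,0,0],
  [0,-0.95,0.7,0,0,0],
  [0,-0.9,0.7,0,0,0],
  [0,0,0,0,0,0],
  [0,0,0,0,0,0],
])

```text
t: 27.88
eef_pos: [0.5612, 0.043, 0.1963]
tool_rot: [0.706, 0.034, 0.706, -0.034]
contact_force: [-0.7, -0.0, 0.2]
gripper_width: 1.001
```

Run:
```python
from h import *
p,d,o=snap("wrist","w17"); pos,rot=o["eef_pos"],o["tool_rot"]; P=cloud("wrist",d,pos,rot); z=P[...,2]
m=(z>.066)&(z<.09)&(abs(P[...,1]-.042)<.03)&(P[...,0]>.52)&(P[...,0]<.60)
nl,L,st,c=cv2.connectedComponentsWithStats(m.astype(np.uint8)); i=1+np.argmax(st[1:,4]); m=L==i
q=P[m]; print(m.sum(),np.argwhere(m).min(0),np.argwhere(m).max(0),q.mean(0),[np.round(x,1) for x in cv2.minAreaRect((q[:,:2]*1000).astype(np.float32))])
to([.5606,.0426,.0445],CY)
```

```text
910 [208 310] [249 331] [0.55919673 0.04377376 0.07685403] [array([560.3,  43.7]), array([15.5, 29.4]), np.float64(84.5)]
turn units [ 0.0003 -0.0001  0.    ]
shift units after turn [ 3.797 -0.028 -0.009]
shift units now [ 3.797 -0.027 -0.007]
t 27.925 pos [0.5611 0.0437 0.1964] F [ 0.28 -0.35  0.07] w 0.996 yaw deg -5.4
```

View pics/w17.png

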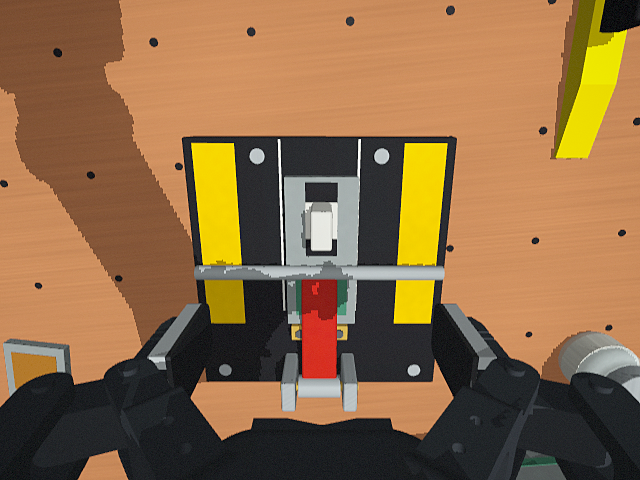

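step_arm([
  [0.8,-0.01,0,0,0,0],
  [1,0,0,0,0,0],
  [1,0,0,0,0,0],
  [0.7,0,0,0,0,0],
  [0,0,0,0,0,0],
  [0,0,0,0,0,0],
  [0,0,0,0,0,0],
])

```text
t: 28.8
eef_pos: [0.5626, 0.0425, 0.0582]
tool_rot: [0.707, 0.034, 0.705, -0.034]
contact_force: [0.6, -0.3, 0.6]
gripper_width: 1.001
```

Run:
```python
from h import *
to([.5605,.0433,.0455],CY)
```

```text
turn units [ 0.0001  0.0004 -0.    ]
shift units after turn [ 0.318  0.016 -0.055]
shift units now [ 0.317  0.016 -0.056]
t 28.8 pos [0.5626 0.0425 0.0582] F [ 0.6  -0.33  0.56] w 1.001 yaw deg -5.46
```

step_arm([
  [0.31,0.015,-0.05,0,0.0004,0],
  [0,0,0,0,0,0],
  [0,0,0,0,0,0],
])

```text
t: 29.18
eef_pos: [0.5596, 0.0427, 0.0442]
tool_rot: [0.705, 0.034, 0.707, -0.034]
contact_force: [0.0, 1.2, -0.0]
gripper_width: 0.999
```

step_arm([
  [0,0,0,0,0,0],
  [0,0,0,0,0,0],
  [0,0,0,0,0,0],
  [0,0,0,0,0,0],
  [0,0,0,0,0,0],
  [0,0,0,0,0,0],
], fingers=1, force=40)

```text
t: 29.92
eef_pos: [0.5598, 0.0427, 0.0445]
tool_rot: [0.706, 0.034, 0.707, -0.034]
contact_force: [-1.2, -1.1, 3.5]
gripper_width: 0.177
```

Run:
```python
from h import *
to([.5605,.0433,.0455],CY)
```

```text
turn units [ 0.     -0.0003  0.0001]
shift units after turn [-0.025  0.017  0.016]
shift units now [-0.025  0.017  0.016]
t 29.925 pos [0.5598 0.0427 0.0445] F [-1.2  -1.08  3.54] w 0.177 yaw deg -5.5
```

step_arm([
  [0,0,-0.05,0,0,0],
  [0,0,-0.05,0,0,0],
  [0,0,-0.03,0,0,0],
  [0,0,0,0,0,0],
])

```text
t: 30.42
eef_pos: [0.5551, 0.0431, 0.0445]
tool_rot: [0.706, 0.034, 0.707, -0.034]
contact_force: [4.2, -1.9, -0.2]
gripper_width: 0.183
```

Run:
```python
from h import *
to([.5598,.0427,.0445],CY)
```

```text
turn units [ 0.     -0.0002  0.0001]
shift units after turn [-0.     0.     0.118]
shift units now [-0.001  0.     0.118]
t 30.425 pos [0.5551 0.0431 0.0445] F [ 4.15 -1.92 -0.25] w 0.183 yaw deg -5.49
```

step_arm([
  [0,0,-0.03,0,0,0],
  [0,0,-0.03,0,0,0],
  [0,0,0,0,0,0],
  [0,0,0,0,0,0],
])

```text
t: 30.92
eef_pos: [0.5526, 0.0434, 0.0445]
tool_rot: [0.706, 0.034, 0.707, -0.034]
contact_force: [4.8, -2.9, -0.5]
gripper_width: 0.179
```

Run:
```python
from h import *
to([.5598,.0427,.0445],CY)
p,d,o=snap("side","s18"); cv2.imwrite("pics/s18c.png",cv2.resize(cv2.cvtColor(p,cv2.COLOR_RGB2BGR)[220:310,250:370],None,fx=6,fy=6,interpolation=cv2.INTER_CUBIC))
p,d,o=snap("scene","c18"); cv2.imwrite("pics/c18c.png",cv2.resize(cv2.cvtColor(p,cv2.COLOR_RGB2BGR)[210:300,270:400],None,fx=6,fy=6,interpolation=cv2.INTER_CUBIC))
```

```text
turn units [ 0.     -0.0002  0.0001]
shift units after turn [-0.001 -0.001  0.182]
shift units now [-0.001 -0.001  0.182]
t 30.925 pos [0.5526 0.0434 0.0445] F [ 4.8  -2.92 -0.47] w 0.179 yaw deg -5.49
```

View pics/s18c.png

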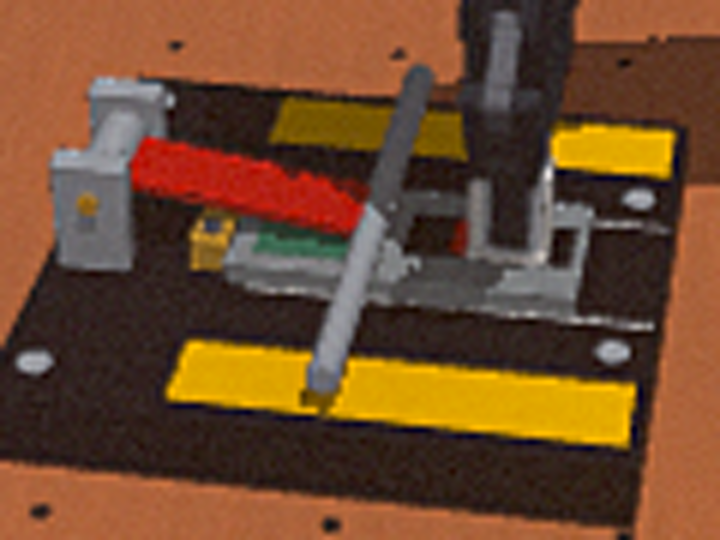

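View pics/c18c.png

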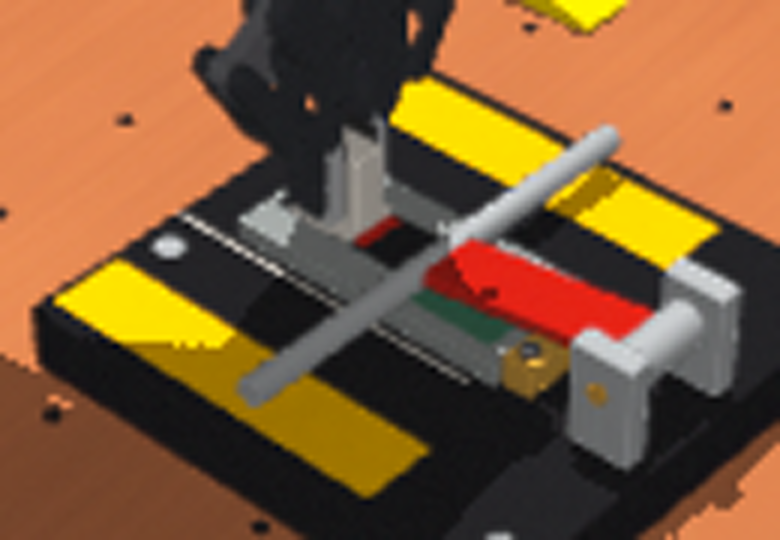

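step_arm([
  [0,0,0.06,0,0,0],
  [0,0,0.06,0,0,0],
  [0,0,0.05,0,0,0],
  [0,0,0,0,0,0],
])

```text
t: 31.52
eef_pos: [0.5589, 0.0428, 0.0444]
tool_rot: [0.705, 0.034, 0.707, -0.034]
contact_force: [1.9, -2.0, 4.9]
gripper_width: 0.178
```

step_arm([
  [0,0,0,0,0,0],
  [0,0,0,0,0,0],
  [0,0,0,0,0,0],
  [0,0,0,0,0,0],
  [-0.5,0,0,0,0,0],
  [-1,0,0,0,0,0],
  [-1,0,0,0,0,0],
  [-1,0,0,0,0,0],
], fingers=-1)

```text
t: 32.52
eef_pos: [0.5589, 0.0429, 0.1855]
tool_rot: [0.705, 0.034, 0.707, -0.034]
contact_force: [-0.4, 0.0, -0.2]
gripper_width: 0.998
```

step_arm([
  [-0.5,0,0,0,0,0],
  [0,0,0,0,0,0],
  [0,0,0,0,0,0],
])

```text
t: 32.9
eef_pos: [0.5585, 0.0429, 0.2032]
tool_rot: [0.705, 0.033, 0.708, -0.034]
contact_force: [-0.6, -0.2, -0.2]
gripper_width: 1.001
```

Run:
```python
from h import *
to([.5598,.0427,.0445],CY)
p,d,o=snap("wrist","w19"); pos,rot=o["eef_pos"],o["tool_rot"]; h=cv2.cvtColor(p,cv2.COLOR_RGB2HSV)
p,d,o=snap("scene","c19"); cv2.imwrite("pics/c19c.png",cv2.resize(cv2.cvtColor(p,cv2.COLOR_RGB2BGR)[170:300,270:420],None,fx=5,fy=5,interpolation=cv2.INTER_CUBIC)[:600])
p,d,o=snap("side","s19");q=incl(cloud("side",d).reshape(-1,3)); h=cv2.cvtColor(p,cv2.COLOR_RGB2HSV).reshape(-1,3)
m=(h[:,1]<60)&(q[:,2]>.042)&(q[:,2]<.08)&(abs(q[:,0]+.01)<.015)&(abs(q[:,1])<.11)
print("bar top z",[(y,np.percentile(q[m&(abs(q[:,1]-y)<.02),2],95).round(4)) for y in (-.09,.05,.09)])
```

```text
turn units [ 0.0001 -0.0006  0.0002]
shift units after turn [ 3.967e+00 -3.000e-03  3.300e-02]
shift units now [3.966e+00 2.000e-03 4.800e-02]
t 32.9 pos [0.5585 0.0429 0.2032] F [-0.58 -0.19 -0.16] w 1.001 yaw deg -5.47
bar top z [(-0.09, np.float64(0.0518)), (0.05, np.float64(0.0522)), (0.09, np.float64(0.0522))]
```

View pics/c19c.png

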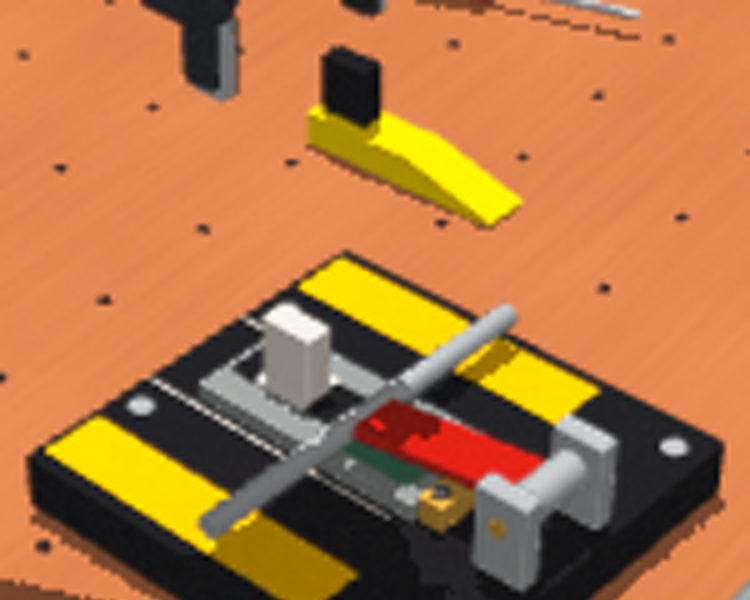

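View pics/w19.png

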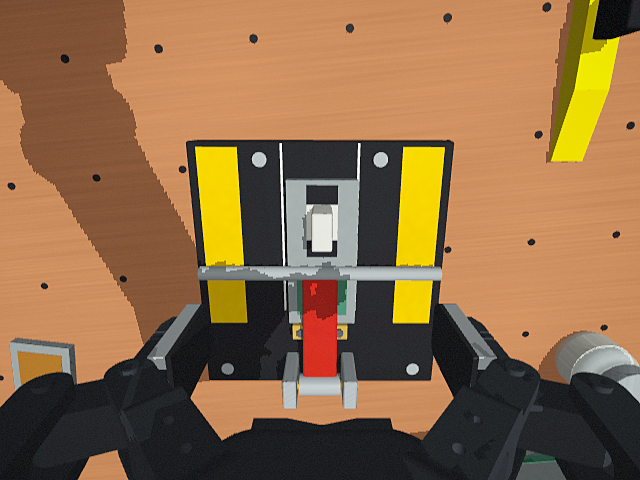

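```bash
python3 -c "
from station import bot
print(bot.hand_in())"
```

```text
the job is handed in; nothing more can be done
None
```

The job is done and handed in at about 33 s of the 72 s allowed. The hand-in reports no verdict, so these are my own checks.

1. **Prop:** I pushed the wedge under the +85 mm end of the bar until the bar sat on its flat, then let go. The bar's top measured 62 mm above the table, which matches resting on the 20 mm flat.
2. **Slide in:** I slid the green-windowed slide in along the middle lane until it met the stop. The wrist read about 6 N, then 9 N, well under the 30 N limit, and the pictures show the nose against the brass.
3. **Clamp:** I drew the wedge out and laid it upright on the table. The bar then measured 52 mm high, which matches resting on the 10 mm plate.
4. **Pull test:** I pulled the tab back about 7.2 mm at about 4.8 N. The red mark showed and the nose stayed on the stop, then I eased the tab back and let go.

At the last look the nose was on the stop, the tab was back at rest and the wedge lay flat at the side. The gripper was open and clear at about 0.2 m, and I moved nothing else on purpose.

- **Cameras:** they disagreed by about 2–3 mm sideways. I estimate the slide sits 1–2 mm off the lane's middle, within the 8 mm allowed.
- **Contact forces:** I could not measure the clamp's forces on the slide and wedge directly. I judged them from the bar's height and the wrist force.

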